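# Crank down the glue press

## Task

Press the glued-up lime-wood blank: take the loose crank from its rest block, fit it fully home on the hidden hex down in the press's guard tube without forcing it, then wind it clockwise until the platen grips the blank firmly but does not bruise it. Leave the crank standing on the hex, the blank where it lies, and the carved figure, gouges and mallet undisturbed.

Things in the scene. Friction and masses are not known exactly. Their poses are not given: they have to be found in the camera images.
- press: Fixed two-column screw press, grey steel: base plate 180 x 220 x 18 mm, two upright columns 22 mm thick 88 mm either side of the middle (along its y), crosspiece 56 x 214 mm with its top 138 mm above the bench, and a dark upright guard tube in its middle. Origin at the middle of the underside of the base, z up. The blank lies on the base plate.
- platen: Blue pressing plate 80 x 150 x 18 mm with an 8 mm rubber facing below, travelling up and down on the columns above the blank. Origin at the middle of the blue plate's underside, 8 mm above the pressing face. One clockwise turn of the spindle (seen from above) lowers it 20 mm; the face starts 5 to 12 mm clear of the blank. The rubber gives some 1 mm per 80 N. The screw holds where it is left.
- guard_rim (a point): Centre of the open top of the guard tube, 182 mm above the bench, on the spindle's upright axis. Tube 46 mm inside, 56 mm outside. Down in it stands a greased steel hex, 30 mm across flats, with a 7 mm tapered nose whose top is 12 mm below this rim. How the hex lies (its angle) is not given: feel for it. It fits every 60 degrees, with some 4 degrees of play either way.
- shoulder (a point): Point on the spindle's axis 42 mm below the guard rim (140 mm above the bench): the shoulder under the 30 mm tall hex, on which the crank's socket end stands when fully home. The spindle stays at this height as it turns.
- crank: Loose black crank, 0.45 to 0.7 kg, heaviest at the hub. Origin: centre of the socket's open lower end; z up the socket, x along the arm. Round socket end 46 mm long, 43 mm across, bored as a hex 31 mm across flats. Arm 24 mm wide, 46 to 58 mm above the origin; the handle stands on it 85 mm from the socket axis. Resting unseated on the hex's top it stands some 23 mm too high.
- crank_hub (a point): Where to hold the crank to lift and fit it: centre of the flat-sided hub block, 75 mm above the crank's origin on the socket axis. The block is 40 mm along the arm, 34 mm across (the flats to grip, facing the crank's +y and -y) and 44 mm tall, 46 to 90 mm above the origin. Light pressure (5 to 10 N) is enough to seat it.
- crank_grip (a point): Centre of the upright handle: a sleeve 24 mm across, 60 mm tall, free to spin on its pin, 61 to 121 mm above the crank's origin, 85 mm out. While turning, the spindle takes about 4 N sideways here with the platen free, and 0.37 N more per 10 N on the blank: 6 to 7.5 N in motion (60 to 90 N on the blank) is firm, about 10 N bruises the wood. At rest, screw friction hides the load.
- crank_mouth (a point): The same point as the crank's origin: centre of the open lower end of its socket. It meets the shoulder point when the crank is fully home.
- rest: Fixed wooden rest block, 150 x 80 x 55 mm, with a round hole 50 mm wide in which the crank's socket end hangs, the arm lying on the block's top along the block's x. Origin below the hole's centre, at bench height. Lift the crank straight up by at least 50 mm to clear it.
- blank: Glued-up lime-wood blank of two pale boards, 80 x 120 x 46 mm, 0.24 kg, lying loose on the press's base under the platen. Origin at the centre of its underside; its top is 64 mm above the bench.
- figure: Bystander: small carved wooden figure, 72 mm across the foot, 203 mm tall. Origin at the centre of its foot.
- gouge_a: Bystander: carving gouge lying on the bench at the left, the nearer of two to the work, 225 mm long with a yellow handle 27 mm thick. Origin underneath, near the middle; blade along its x.
- gouge_b: Bystander: the other gouge, the same, lying beside it farther left.
- mallet: Bystander: round wooden carver's mallet standing on its head, head 92 mm across, 223 mm tall, at the right. Origin at the centre of its underside.
Mind the look-alikes: they are no part of the job. Of the things shaped like the crank, the black one is meant.

How it is judged:
By the outcome, as a careful person would: the job done as asked, in the order asked, and still so for the second after the job is handed in, with the robot touching nothing.
It also fails if it takes over 72 s, if anything falls off the work surface, if the arm or the gripper's body presses on something with over 40 N, if the wrist force passes 120 N, or if a joint passes its speed limit or range.

## Robot

A 7-joint arm with a two-finger parallel gripper is mounted at the origin on the work surface. World frame = base frame: x ahead of the robot, y to its left, z up, the work surface at z = 0. Lengths are in mm, angles in rad, forces in N, time in s.
With the tool pointing down it reaches from about 400 to 900 mm from the base axis. Payload 5.5 kg.
Tool frame: the origin (TCP) lies on the front face of the gripper's body, between the roots of the fingers; the fingertips stand 73 mm ahead of it and the grasp point (between the pads) lies 54 mm ahead of it (arm.hold_point_z is the distance from the TCP to the grasp point, in mm); z points along the fingers, y is the direction in which the jaws open and shut (so a half turn about z gives the same grasp; the last joint's range is limited). The gripper opens to 85 mm and grips with 20 to 120 N. Pads are 22 mm wide; open, the fingers measure 114 mm over their backs; the gripper's body (76 mm by 85 mm) begins 54 mm behind the grasp point. The pads swing forward as they close: fully open they stand 13 mm farther back than shut.
Start: joints at [1.364, 0.501, -0.427, 1.55, 0.221, 1.138, -0.21], TCP at [294.288, -579.562, 303.91] pointing down, gripper open.
Joint ranges: [-2.88, 2.88], [-0.31, 2.03], [-1.54, 1.56], [0.2, 2.42], [-1.41, 4.55], [0.19, 2.02], [-2.57, 2.57]. Speed limits (rad/s): [2.57, 2.57, 3.14, 3.14, 3.14, 3.14, 3.14].

## Interface

Orientations are given as a unit quaternion [x, y, z, w].
In Python, from bench import telemetry, capture, get_calibration, job, arm gives the robot as it stands.
- The arm moves only by the tool jog_arm, never from a script. Its argument "steps" is a list of rows, each an object of numbers: "tx", "ty", "tz": the shift along the tool's x, y, z in cm; "wx", "wy", "wz": the turn, a rotation vector about the tool's x, y, z in degrees; "claw": the finger opening in cm, from 0 to 8.54. A call has 1 to 5 rows; each row is the pose to reach, as a shift and turn from the pose commanded when the call began, along the tool's axes at that moment; what a row does not reach only later rows make up. A row lasts 1/10 s, in which the tool goes at most 50 mm and 8.59 degrees, less where a joint would pass 70% of its speed; a pose out of reach is approached as far as the arm can. A call with a gripper value outside its range is refused whole. The fingers move at their own pace and stop on an object; "newtons" is the grip in N (left out, the last holds). Time passes only in rows, so rows that repeat a pose let the fingers close. It gives the time, the measured TCP pose, the force and the opening at its end, in the units of the state.
- telemetry.state(): the state, without advancing time (a new reading comes with each control period).
- capture(name): name is "scene" or "top" or "wrist"; returns (picture, depth): 384x512x3 uint8, red, green, blue; 384x512 float32, mm along the optical axis (not along the pixel's ray), 0 where there is no reading.
- get_calibration(name): a dict with "fx", "fy", "cx", "cy" (pixels), "D" ([k1, k2, p1, p2, k3] as OpenCV has them; the pictures are not rectified), "world_to_cam" (4x4, takes a point from world to camera coordinates); the wrist camera has in their place "hand_eye" (4x4, takes a point from camera to tool coordinates, whose origin is the TCP and whose axes are the flange's). Camera axes: x right, y up, looking along -z (the intrinsics and any distortion apply to the point x, -y, -z); pixel columns grow to the right and rows downward; lengths in mm; the calibration is good to about 2 mm. A picture is of the moment at which its call begins: read the wrist's pose just before it. get_calibration takes no time and is no camera call.
- job.close_job(): hands the job in, once; it reports no verdict.
The state is a dict: "t": time; "joint_positions": joint angles; "joint_velocities": joint speeds; "joint_efforts": joint torques, N m; "position": TCP position; "tool_rot": TCP orientation; "wrist_force": force on the tool from outside, world axes, zero at the start; "wrist_torque": the same for the moment, N m; "opening": finger opening in mm.
Only numpy, scipy, OpenCV 4.12 (cv2) and the standard library are available. Lean on these libraries where they do the work, as an engineer would, in place of code of your own. Each camera call takes 0.05 s, during which the arm holds its last target. There are 200 camera calls.

## Working session

There is one attempt and no reset: what is moved stays moved. The work goes in short steps, Python scripts to look and compute and a tool call to move; the robot and the scene stay as the last step left them, time stands still between calls to the robot, and variables do not carry over. Pictures are saved under pics/ and viewed, about 8 in all and at most 12, crops included, and the job is handed in when it is done.

Besides the shell and the picture viewer there is one more tool, called after "Request:" by a JSON object that holds its "name" and its "arguments", one argument or row to a line. jog_arm: Moves the arm, as the interface text tells. Its arguments: {"type":"object","properties":{"steps":{"type":"array"},"newtons":{"type":"number"}},"required":["steps"]}

```bash
ls; mkdir -p pics
cat > h.py <<'E'
import numpy as np, cv2, json
from bench import telemetry, capture, get_calibration, job, arm
from scipy.spatial.transform import Rotation as R
def cloud(name):
    s=telemetry.state(); im,d=capture(name); c=get_calibration(name)
    K=np.array([[c['fx'],0,c['cx']],[0,c['fy'],c['cy']],[0,0,1.]])
    v,u=np.mgrid[:384,:512]
    p=cv2.undistortPoints(np.stack([u,v],-1).reshape(-1,1,2).astype(float),K,np.array(c['D'],float)).reshape(384,512,2)
    P=np.stack([p[...,0]*d,-p[...,1]*d,-d,np.ones_like(d)],-1)
    if name=='wrist':
        T=np.eye(4);T[:3,:3]=R.from_quat(s['tool_rot']).as_matrix();T[:3,3]=s['position'];T=T@np.array(c['hand_eye'])
    else: T=np.linalg.inv(np.array(c['world_to_cam']))
    W=(P@T.T)[...,:3]; W[d==0]=np.nan
    return im,W
def save(n,im,sc=1):
    cv2.imwrite('pics/'+n,cv2.cvtColor(cv2.resize(im,None,fx=sc,fy=sc),cv2.COLOR_RGB2BGR))
E
python3 - <<'E'
from h import *
print(telemetry.state())
for n in('scene','top'):
    im,W=cloud(n); save(n+'0.png',im,1.5); np.savez(''+n+'0.npz',im=im,W=W)
E
```

```text
pics
{'t': 0.0, 'joint_positions': array([ 1.36418111,  0.50184233, -0.42680314,  1.5514411 ,  0.22079906,
        1.13827197, -0.21031554]), 'joint_velocities': array([-0.00104334, -0.00080071,  0.00020862,  0.00418935,  0.00123281,
       -0.0010367 , -0.00128749]), 'joint_efforts': array([ 1.48065706e-04, -5.69516015e+01, -5.81556067e+00, -2.80939347e+01,
        1.07150426e-02,  1.20157769e-02, -2.85474769e-06]), 'position': array([ 293.98830679, -579.11023482,  302.86741628]), 'tool_rot': array([ 9.72529867e-01,  2.32776180e-01, -1.83776167e-04, -9.35126528e-04]), 'wrist_force': array([ 0.41489012, -0.10388608,  0.29054321]), 'wrist_torque': array([ 0.01236305, -0.01703405, -0.0137199 ]), 'opening': 85.62492834711522}
```

View pics/scene0.png

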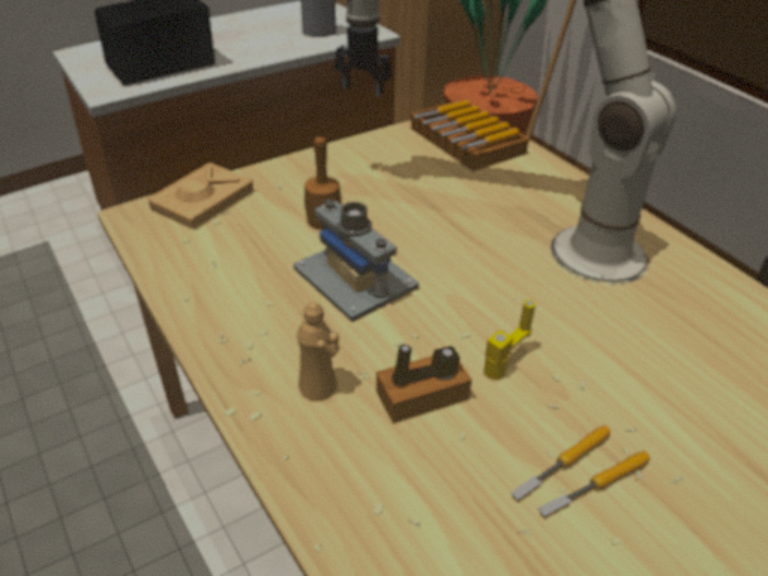

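View pics/top0.png

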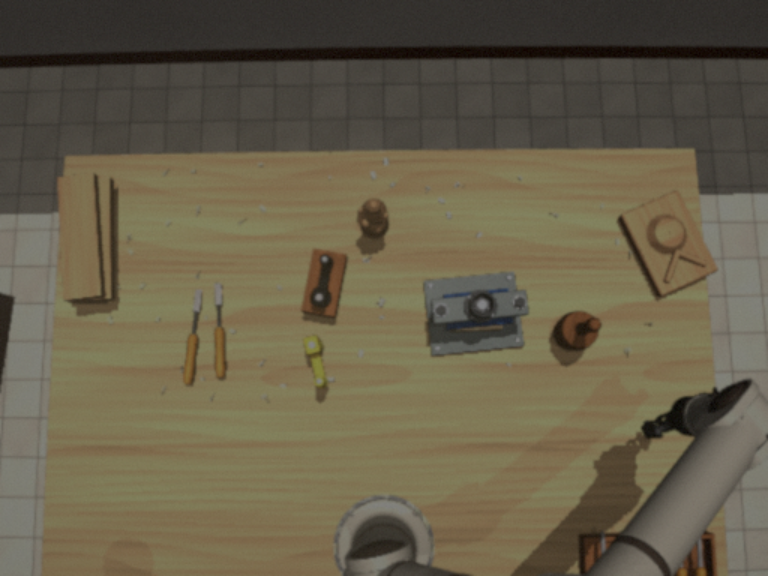

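The top picture shows the black crank on its block at (325,285), with the hub at (320,297) and the handle at (325,260). The guard tube is at (482,305), the figure at (373,218) and the mallet at (578,330). The yellow crank is a decoy.

Run:
```python
from h import *
a=np.load('top0.npz');W=a['W'];im=a['im']
def reg(u0,u1,v0,v1,z0,z1,n,dark=None):
    w=W[v0:v1,u0:u1].reshape(-1,3);c=im[v0:v1,u0:u1].reshape(-1,3).astype(int)
    m=(w[:,2]>z0)&(w[:,2]<z1)
    if dark: m&=c.max(1)<dark
    p=w[m]
    if len(p)<5: print(n,'few',len(p));return
    r=cv2.minAreaRect(p[:,:2].astype(np.float32))
    print(n,len(p),'mean',p.mean(0).round(1),'rect',np.round(r[0],1),np.round(r[1],1),round(r[2],1))
reg(195,240,160,220,45,62,'resttop')
reg(200,240,165,210,88,106,'hubtop')
reg(200,240,165,210,118,140,'handle')
reg(280,360,175,245,10,26,'base')
reg(280,360,175,245,126,150,'cross')
reg(280,360,175,245,170,195,'rim')
reg(235,265,125,165,30,230,'figure')
reg(365,405,200,240,30,240,'mallet')
for (u,v) in[(213,198),(217,172),(321,203)]: print(u,v,W[v,u].round(1),im[v,u])
```

```text
resttop 614 mean [609.8 136.2  54.6] rect [609.9 137.4] [ 81.  151.7] 79.3
hubtop 109 mean [570.  144.   96.7] rect [602.  139.7] [ 33.7 107.9] 81.2
handle 36 mean [646.9 128.8 134.3] rect [646.7 128.3] [19.6 20.8] 3.5
base 1627 mean [ 530.8 -211.3   18.3] rect [ 532.7 -231.4] [247.7 274.9] 0.5
cross 864 mean [ 535.6 -213.4  139.7] rect [ 537.8 -217.4] [ 71.4 217.7] 0.7
rim 114 mean [ 536.8 -216.1  179.8] rect [ 536.5 -215.7] [55.8 52.6] 0.7
figure 400 mean [743.5  19.2 143.5] rect [752.4  19.1] [70.1 69.8] 69.4
mallet 617 mean [ 481.8 -435.5  119.3] rect [ 484.6 -442.4] [89.2 78. ] 19.6
213 198 [566.9 141.6  94.2] [128 124 120]
217 172 [649.7 125.2 134.1] [112 112 106]
321 203 [ 535.3 -216.5  176.2] [131 131 132]
```

```bash
cat >> h.py <<'E'
def to(x,y,z,yaw):
    "tool-frame move (cm, deg) from the measured pose to TCP x,y,z, tool-x heading yaw, pointing down"
    s=telemetry.state(); r=R.from_quat(s['tool_rot'])
    t=r.inv().apply(np.array([x,y,z])-s['position'])/10
    g=R.from_euler('z',yaw,degrees=True)*R.from_euler('x',180,degrees=True)
    w=(r.inv()*g).as_rotvec(degrees=True)
    X=r.as_matrix()[:,0]
    print('t',round(s['t'],2),'pos',s['position'].round(1),'yaw',round(np.degrees(np.arctan2(X[1],X[0])),2),'F',s['wrist_force'].round(2),'T',s['wrist_torque'].round(2),'open',round(s['opening'],1),'q',s['joint_positions'].round(2))
    print('MOVE t',t.round(2),'w',w.round(2))
E
python3 -c "
from h import *
print(np.round(get_calibration('wrist')['hand_eye'],3),get_calibration('wrist')['fx'])
to(536,-216,400,26.9)"
```

```text
[[  0.      0.962   0.273  68.622]
 [  1.     -0.     -0.     -0.432]
 [  0.      0.273  -0.962 -71.814]
 [  0.      0.      0.      1.   ]] 345.1893734642595
t 0.1 pos [ 294.  -579.2  303. ] yaw 26.92 F [-0.41  0.31  0.32] T [0.01 0.01 0.03] open 85.2 q [ 1.36  0.5  -0.43  1.55  0.22  1.14 -0.21]
MOVE t [ 38.02 -21.44  -9.66] w [-0.1  -0.    0.02]
```

Request:
{"name": "jog_arm", "arguments": {
  "steps": [
    {"tz": -5},
    {"tz": -10},
    {"tx": 4,"ty": -2,"tz": -10},
    {"tx": 8,"ty": -4,"tz": -10},
    {"tx": 12,"ty": -6,"tz": -10}
  ]
}}

```text
invalid input
```

Request:
{"name": "jog_arm", "arguments": {
  "steps": [
    {"tx": 4,"ty": -2},
    {"tx": 8,"ty": -5},
    {"tx": 12,"ty": -7},
    {"tx": 15,"ty": -9},
    {"tx": 18,"ty": -11}
  ]
}}

```text
invalid input
```

Request:
{"name": "jog_arm", "arguments": {
  "steps": [
    {"tx": 0,"ty": 0,"tz": -4,"wx": 0,"wy": 0,"wz": 0,"claw": 8.5},
    {"tx": 0,"ty": 0,"tz": -7,"wx": 0,"wy": 0,"wz": 0,"claw": 8.5},
    {"tx": 4,"ty": -2,"tz": -7,"wx": 0,"wy": 0,"wz": 0,"claw": 8.5},
    {"tx": 8,"ty": -4,"tz": -7,"wx": 0,"wy": 0,"wz": 0,"claw": 8.5},
    {"tx": 12,"ty": -6,"tz": -7,"wx": 0,"wy": 0,"wz": 0,"claw": 8.5}
  ],
  "newtons": 40
}}

```text
t: 0.6
position: [374.5, -470.5, 373.7]
tool_rot: [0.973, 0.232, 0.0, -0.0]
wrist_force: [1.7, 0.4, -0.3]
opening: 85.0
```

Request:
{"name": "jog_arm", "arguments": {
  "steps": [
    {"tx": 4,"ty": -2.5,"tz": 0,"wx": 0,"wy": 0,"wz": 0,"claw": 8.5},
    {"tx": 8,"ty": -5,"tz": 0,"wx": 0,"wy": 0,"wz": 0,"claw": 8.5},
    {"tx": 12,"ty": -7.5,"tz": 0,"wx": 0,"wy": 0,"wz": 0,"claw": 8.5},
    {"tx": 16,"ty": -10,"tz": 0.5,"wx": 0,"wy": 0,"wz": 0,"claw": 8.5},
    {"tx": 20,"ty": -12.5,"tz": 1,"wx": 0,"wy": 0,"wz": 0,"claw": 8.5}
  ]
}}

```text
t: 1.1
position: [496.4, -268.0, 363.7]
tool_rot: [0.973, 0.233, -0.0, 0.0]
wrist_force: [1.4, -0.2, 1.0]
opening: 85.0
```

Request:
{"name": "jog_arm", "arguments": {
  "steps": [
    {"tx": 4,"ty": -2.0},
    {"tx": 6,"ty": -3,"tz": 1},
    {"tx": 6,"ty": -3,"tz": 1}
  ]
}}

```text
invalid input
```

Run:
```python
from h import *
to(536,-216,355,26.9)
im,W=cloud('wrist'); save('w1.png',im,1.5); np.savez('w1.npz',im=im,W=W)
z=W[...,2]; m=(z>172)&(z<192)
v,u=np.nonzero(m); print(len(u),u.mean(),v.mean(),W[m].mean(0))
r=cv2.minAreaRect(W[m][:,:2].astype(np.float32)); print(r)
```

```text
t 1.1 pos [ 496.4 -268.   363.7] yaw 26.9 F [ 1.4  -0.16  0.98] T [-0.02 -0.04  0.02] open 85.0 q [ 0.93  0.31 -0.6   1.7   0.19  1.19 -0.82]
MOVE t [ 5.89 -2.85  0.87] w [0.01 0.01 0.  ]
2489 253.93089594214544 137.84170349537968 [ 527.70656329 -254.12439847  181.26168753]
((507.2406921386719, -318.75396728515625), (260.3423156738281, 55.68793487548828), 74.38554382324219)
```

Request:
{"name": "jog_arm", "arguments": {
  "steps": [
    {"tx": 4,"ty": -2,"tz": 0,"wx": 0,"wy": 0,"wz": 0,"claw": 8.5},
    {"tx": 6,"ty": -3,"tz": 0,"wx": 0,"wy": 0,"wz": 0,"claw": 8.5},
    {"tx": 6,"ty": -3,"tz": 0,"wx": 0,"wy": 0,"wz": 0,"claw": 8.5}
  ]
}}

```text
t: 1.45
position: [537.6, -211.3, 363.8]
tool_rot: [0.972, 0.236, 0.001, -0.001]
wrist_force: [-0.6, 0.3, 0.3]
opening: 85.3
```

Run:
```python
from h import *
to(536,-216,355,26.9)
im,W=cloud('wrist'); np.savez('w2.npz',im=im,W=W)
z=W[...,2]; d=np.hypot(W[...,0]-536,W[...,1]+216); m=(z>176)&(z<190)&(d<45)
v,u=np.nonzero(m); print(len(u),u.min(),u.max(),v.min(),v.max(),W[m].mean(0))
r=cv2.minEnclosingCircle(W[m][:,:2].astype(np.float32)); print(r)
m=(z>155)&(z<174)&(d<24);print(m.sum(),W[m].mean(0))
c=im[v.min()-5:v.max()+6,u.min()-5:u.max()+6].astype(float)
print(c.shape); c=np.clip(c*255/max(60,np.percentile(c,90)),0,255).astype(np.uint8)
save('w2.png',c,5)
```

```text
t 1.45 pos [ 537.6 -211.3  363.8] yaw 27.32 F [-0.57  0.34  0.28] T [-0.01  0.02 -0.02] open 85.3 q [ 0.82  0.35 -0.63  1.66  0.21  1.2  -0.94]
MOVE t [-0.36  0.34  0.88] w [-0.1  -0.11  0.42]
1553 229 300 158 228 [ 535.52294977 -219.26457834  182.67978939]
((535.5502319335938, -219.28173828125), 27.891300201416016)
1375 [ 534.77173939 -217.41770675  168.30932024]
(81, 82, 3)
```

View pics/w2.png

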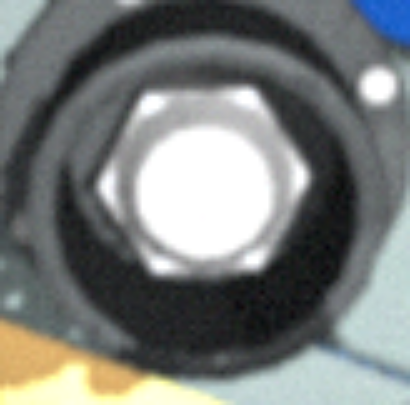

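The picture shows the hex from above: corners left (98,185), right (310,183), top (143,90) and (255,90), bottom (150,272) and (262,270). I'll turn those into a world angle and check that the width matches 30 mm across flats.

Run:
```python
from h import *
c=get_calibration('wrist');s=telemetry.state()
K=np.array([[c['fx'],0,c['cx']],[0,c['fy'],c['cy']],[0,0,1.]])
px=np.array([[98,185],[143,90],[255,90],[310,183],[262,270],[150,272.]])/5-0.4+[224,153]
p=cv2.undistortPoints(px.reshape(-1,1,2),K,np.array(c['D'],float)).reshape(-1,2)
T=np.eye(4);T[:3,:3]=R.from_quat(s['tool_rot']).as_matrix();T[:3,3]=s['position'];T=T@c['hand_eye']
D=np.c_[p[:,0],-p[:,1],-np.ones(6)]@T[:3,:3].T;o=T[:3,3]
P=o+D*((163-o[2])/D[:,2])[:,None]
print(P.round(1),P.mean(0)); q=P-P.mean(0)
print(np.hypot(q[:,0],q[:,1]).round(1),(np.degrees(np.arctan2(q[:,1],q[:,0]))%60).round(1))
to(566,145,355,-11)
```

```text
[[ 524.8 -207.7  163. ]
 [ 542.4 -207.   163. ]
 [ 550.6 -223.1  163. ]
 [ 541.  -238.4  163. ]
 [ 524.2 -238.5  163. ]
 [ 515.3 -222.1  163. ]] [ 533.05572071 -222.81353112  163.        ]
[17.2 18.3 17.6 17.5 18.  17.7] [58.6 59.4 59.1 56.9  0.5 57.7]
t 1.5 pos [ 536.4 -213.9  363.6] yaw 27.16 F [-0.29 -0.64 -0.9 ] T [-0.06  0.03 -0.06] open 85.1 q [ 0.83  0.35 -0.62  1.66  0.21  1.2  -0.94]
MOVE t [ 19.01 -30.58   0.89] w [-6.000e-02  1.000e-02  3.816e+01]
```

Request:
{"name": "jog_arm", "arguments": {
  "steps": [
    {"tx": 2.4,"ty": -3.8,"tz": 0,"wx": 0,"wy": 0,"wz": 0,"claw": 8.5},
    {"tx": 4.8,"ty": -7.6,"tz": 0,"wx": 0,"wy": 0,"wz": 0,"claw": 8.5},
    {"tx": 7.2,"ty": -11.4,"tz": 0,"wx": 0,"wy": 0,"wz": 0,"claw": 8.5},
    {"tx": 9.6,"ty": -15.2,"tz": 0,"wx": 0,"wy": 0,"wz": 0,"claw": 8.5},
    {"tx": 12,"ty": -19,"tz": 0,"wx": 0,"wy": 0,"wz": 0,"claw": 8.5}
  ]
}}

```text
t: 2.0
position: [556.4, 7.2, 363.7]
tool_rot: [0.973, 0.231, -0.0, 0.001]
wrist_force: [0.7, -0.1, -0.0]
opening: 84.6
```

Request:
{"name": "jog_arm", "arguments": {
  "steps": [
    {"tx": 2.4,"ty": -3.8,"tz": 1.5,"wx": 0,"wy": 0,"wz": 8,"claw": 8.5},
    {"tx": 4.8,"ty": -7.6,"tz": 3,"wx": 0,"wy": 0,"wz": 16,"claw": 8.5},
    {"tx": 7,"ty": -11.6,"tz": 4.5,"wx": 0,"wy": 0,"wz": 24,"claw": 8.5},
    {"tx": 7,"ty": -11.6,"tz": 6,"wx": 0,"wy": 0,"wz": 32,"claw": 8.5},
    {"tx": 7,"ty": -11.6,"tz": 7,"wx": 0,"wy": 0,"wz": 38,"claw": 8.5}
  ]
}}

```text
t: 2.5
position: [565.9, 143.8, 292.3]
tool_rot: [0.995, -0.098, -0.001, 0.0]
wrist_force: [-0.0, -0.0, -0.9]
opening: 85.2
```

Request:
{"name": "jog_arm", "arguments": {
  "steps": [
    {"tx": 0,"ty": 0,"tz": 0,"wx": 0,"wy": 0,"wz": 0,"claw": 8.5},
    {"tx": 0,"ty": 0,"tz": 0,"wx": 0,"wy": 0,"wz": 0,"claw": 8.5},
    {"tx": 0,"ty": 0,"tz": 0,"wx": 0,"wy": 0,"wz": 0,"claw": 8.5}
  ]
}}

```text
t: 2.8
position: [567.3, 141.8, 294.6]
tool_rot: [0.995, -0.096, 0.001, 0.0]
wrist_force: [0.7, -0.1, -0.6]
opening: 84.8
```

Run:
```python
from h import *
to(566,145,290,-11)
im,W=cloud('wrist'); np.savez('w3.npz',im=im,W=W); save('w3.png',im,1.2)
x,y,z=W[...,0],W[...,1],W[...,2]
def rect(m,n):
    m=m.astype(np.uint8);m=cv2.morphologyEx(m,cv2.MORPH_OPEN,np.ones((3,3)))>0
    r=cv2.minAreaRect(W[m][:,:2].astype(np.float32));print(n,m.sum(),W[m].mean(0).round(1),np.round(r[0],1),np.round(r[1],1),round(r[2],1))
near=np.hypot(x-566,y-145)<40
rect(near&(z>92)&(z<106),'hub'); rect(np.hypot(x-648,y-128)*1&(z>120) if 0 else (np.hypot(x-648,y-128)<30)&(z>122),'handle')
rect((np.hypot(x-608,y-137)<100)&(z>48)&(z<60),'block')
to(566,145,290,-11)
```

```text
t 2.8 pos [567.3 141.8 294.6] yaw -11.07 F [ 0.71 -0.1  -0.57] T [ 0.01 -0.03  0.03] open 84.8 q [ 0.18  0.42 -0.6   1.73  0.27  1.07 -2.28]
MOVE t [-0.19 -0.29  0.46] w [ 0.   -0.06 -0.07]
hub 1959 [568.5 141.6  97.8] [567.4 141.9] [33.7 39.6] 79.9
handle 1124 [646.4 126.6 137.3] [646.3 126.8] [23.  23.1] 79.6
block 9852 [619.9 131.7  56.8] [607.2 134.3] [ 80.6 149.9] 79.0
t 2.85 pos [567.3 142.  294.7] yaw -11.08 F [0.79 0.98 0.55] T [ 0.01  0.03 -0.02] open 85.1 q [ 0.18  0.42 -0.6   1.73  0.27  1.07 -2.28]
MOVE t [-0.18 -0.27  0.47] w [-0.01 -0.08 -0.08]
```

View pics/w3.png

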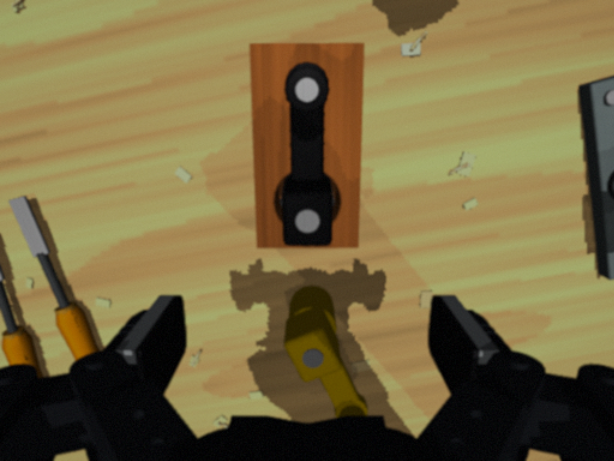

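The picture shows the black crank straight on: hub spot at (307,221), handle spot at (307,90), rest block columns 250–363. The yellow decoy is below at (310,350), clear of the fingers. I'll check the hub axis from the spots.

```bash
cat >> h.py <<'E'
def ray(px,z,s=None):
    c=get_calibration('wrist');s=s or telemetry.state()
    K=np.array([[c['fx'],0,c['cx']],[0,c['fy'],c['cy']],[0,0,1.]])
    p=cv2.undistortPoints(np.array(px,float).reshape(-1,1,2),K,np.array(c['D'],float)).reshape(-1,2)
    T=np.eye(4);T[:3,:3]=R.from_quat(s['tool_rot']).as_matrix();T[:3,3]=s['position'];T=T@c['hand_eye']
    D=np.c_[p[:,0],-p[:,1],-np.ones(len(p))]@T[:3,:3].T;o=T[:3,3]
    return o+D*((np.array(z)-o[2])/D[:,2])[:,None]
E
python3 - <<'E'
from h import *
a=np.load('w3.npz');im=a['im'];W=a['W'];g=cv2.cvtColor(im,cv2.COLOR_RGB2GRAY)
P=[]
for (u,v,z) in[(256,184,99),(256,75,130)]:
    w=g[v-14:v+15,u-14:u+15];n,l,st,ce=cv2.connectedComponentsWithStats((w>110).astype(np.uint8));k=1+st[1:,4].argmax()
    c=ce[k]+[u-14,v-14];p=ray([c],z)[0];P.append(p);print(c,st[k],p.round(1),'depth z',W[int(c[1]),int(c[0])].round(1))
d=P[1]-P[0];print(np.hypot(d[0],d[1]),np.degrees(np.arctan2(d[1],d[0])))
print('column u=256 z profile',W[140:210:3,256,2].round(0),W[140:210:3,256,0].round(0))
E
```

```text
[255.86899563 183.92139738] [  5   6  18  17 229] [566.  142.1  99. ] depth z [566.5 142.4  97.8]
[255.42807018  74.34736842] [  5   4  18  20 285] [646.6 126.7 130. ] depth z [646.4 126.7 136.5]
82.06792865152256 -10.856405234284878
column u=256 z profile [ 69.  69.  69.  69.  78.  86.  96.  98. 100.  99.  99.  98. 100.  99.
  98.  99.  99.  98.  97.  98.  96.  96.   3.   3.] [597. 594. 591. 589. 588. 587. 586. 584. 582. 580. 577. 575. 572. 570.
 567. 565. 563. 560. 557. 555. 552. 549. 516. 513.]
```

Request:
{"name": "jog_arm", "arguments": {
  "steps": [
    {"tx": -0.1,"ty": 0,"tz": 4,"wx": 0,"wy": 0,"wz": 0,"claw": 8.5},
    {"tx": -0.1,"ty": 0,"tz": 8,"wx": 0,"wy": 0,"wz": 0,"claw": 8.5},
    {"tx": -0.1,"ty": 0,"tz": 12,"wx": 0,"wy": 0,"wz": 0,"claw": 8.5},
    {"tx": -0.1,"ty": 0,"tz": 14,"wx": 0,"wy": 0,"wz": 0,"claw": 8.5},
    {"tx": -0.1,"ty": 0,"tz": 14,"wx": 0,"wy": 0,"wz": 0,"claw": 8.5}
  ]
}}

```text
t: 3.35
position: [564.0, 141.9, 151.2]
tool_rot: [0.995, -0.097, -0.003, 0.001]
wrist_force: [-0.3, 0.3, -0.1]
opening: 84.9
```

Request:
{"name": "jog_arm", "arguments": {
  "steps": [
    {"tx": 0,"ty": 0,"tz": 0,"wx": 0,"wy": 0,"wz": 0,"claw": 8.5},
    {"tx": 0,"ty": 0,"tz": 0,"wx": 0,"wy": 0,"wz": 0,"claw": 8.5},
    {"tx": 0,"ty": 0,"tz": 0,"wx": 0,"wy": 0,"wz": 0,"claw": 8.5}
  ]
}}

```text
t: 3.65
position: [566.9, 143.5, 155.9]
tool_rot: [0.995, -0.097, 0.002, -0.0]
wrist_force: [0.5, 0.0, -0.6]
opening: 84.9
```

```bash
python3 -c "
from h import *
to(566.5,142.3,142,-10.9)"
```

```text
t 3.65 pos [566.9 143.5 155.9] yaw -11.09 F [ 0.49  0.01 -0.59] T [0.   0.   0.02] open 84.9 q [ 0.11  0.59 -0.53  1.83  0.4   0.82 -2.38]
MOVE t [-0.02  0.13  1.39] w [-0.07 -0.18 -0.19]
```

Request:
{"name": "jog_arm", "arguments": {
  "steps": [
    {"tx": 0,"ty": 0.1,"tz": 0.7,"wx": 0,"wy": 0,"wz": 0,"claw": 8.5},
    {"tx": 0,"ty": 0.1,"tz": 1.3,"wx": 0,"wy": 0,"wz": 0,"claw": 8.5},
    {"tx": 0,"ty": 0.1,"tz": 1.3,"wx": 0,"wy": 0,"wz": 0,"claw": 8.5},
    {"tx": 0,"ty": 0.1,"tz": 1.3,"wx": 0,"wy": 0,"wz": 0,"claw": 8.5},
    {"tx": 0,"ty": 0.1,"tz": 1.3,"wx": 0,"wy": 0,"wz": 0,"claw": 5}
  ]
}}

```text
t: 4.15
position: [565.5, 142.4, 140.9]
tool_rot: [0.995, -0.096, -0.0, -0.0]
wrist_force: [-1.0, 0.1, 0.1]
opening: 72.4
```

Request:
{"name": "jog_arm", "arguments": {
  "steps": [
    {"tx": 0,"ty": 0,"tz": 0,"wx": 0,"wy": 0,"wz": 0,"claw": 4},
    {"tx": 0,"ty": 0,"tz": 0,"wx": 0,"wy": 0,"wz": 0,"claw": 3},
    {"tx": 0,"ty": 0,"tz": 0,"wx": 0,"wy": 0,"wz": 0,"claw": 2.5},
    {"tx": 0,"ty": 0,"tz": 0,"wx": 0,"wy": 0,"wz": 0,"claw": 2.5},
    {"tx": 0,"ty": 0,"tz": 0,"wx": 0,"wy": 0,"wz": 0,"claw": 2.5}
  ],
  "newtons": 60
}}

```text
t: 4.65
position: [565.5, 142.3, 141.2]
tool_rot: [0.995, -0.097, 0.0, 0.0]
wrist_force: [-0.5, -0.3, 3.7]
opening: 33.1
```

```bash
python3 -c "
from h import *
to(566.5,142.3,142,-10.9)"
```

```text
t 4.65 pos [565.5 142.3 141.2] yaw -11.09 F [-0.49 -0.31  3.67] T [-0.09  0.27 -0.1 ] open 33.1 q [ 0.1   0.61 -0.52  1.84  0.41  0.8  -2.39]
MOVE t [ 0.09 -0.02 -0.08] w [-0.   -0.01 -0.19]
```

Request:
{"name": "jog_arm", "arguments": {
  "steps": [
    {"tx": 0,"ty": 0,"tz": -1.5,"wx": 0,"wy": 0,"wz": 0,"claw": 2.5},
    {"tx": 0,"ty": 0,"tz": -4,"wx": 0,"wy": 0,"wz": 0,"claw": 2.5},
    {"tx": 0,"ty": 0,"tz": -7,"wx": 0,"wy": 0,"wz": 0,"claw": 2.5},
    {"tx": 0,"ty": 0,"tz": -10.5,"wx": 0,"wy": 0,"wz": 0,"claw": 2.5},
    {"tx": 0,"ty": 0,"tz": -14,"wx": 0,"wy": 0,"wz": 0,"claw": 2.5}
  ]
}}

```text
t: 5.15
position: [564.1, 141.9, 281.5]
tool_rot: [0.995, -0.096, -0.002, 0.0]
wrist_force: [1.5, -0.2, -6.5]
opening: 33.2
```

Request:
{"name": "jog_arm", "arguments": {
  "steps": [
    {"tx": 0,"ty": 0,"tz": -3,"wx": 0,"wy": 0,"wz": 0,"claw": 2.5},
    {"tx": 0,"ty": 0,"tz": -6,"wx": 0,"wy": 0,"wz": 0,"claw": 2.5},
    {"tx": 0,"ty": 0,"tz": -7,"wx": 0,"wy": 0,"wz": 0,"claw": 2.5},
    {"tx": 0,"ty": 0,"tz": -7,"wx": 0,"wy": 0,"wz": 0,"claw": 2.5},
    {"tx": 0,"ty": 0,"tz": -7,"wx": 0,"wy": 0,"wz": 0,"claw": 2.5}
  ]
}}

```text
t: 5.65
position: [564.5, 141.7, 349.1]
tool_rot: [0.995, -0.097, -0.001, 0.001]
wrist_force: [0.1, 0.1, -6.9]
opening: 33.2
```

Run:
```python
from h import *
to(536.3-.9,-217.5+.2,355,-11)
im,W=cloud('scene'); save('s2.png',im[60:300,60:420],2)
```

```text
t 5.65 pos [564.5 141.7 349.1] yaw -11.08 F [ 0.11  0.09 -6.87] T [0.   0.1  0.07] open 33.2 q [ 0.2   0.37 -0.62  1.67  0.23  1.18 -2.25]
MOVE t [ 4.05 35.79 -0.55] w [ 0.08  0.16 -0.08]
```

View pics/s2.png

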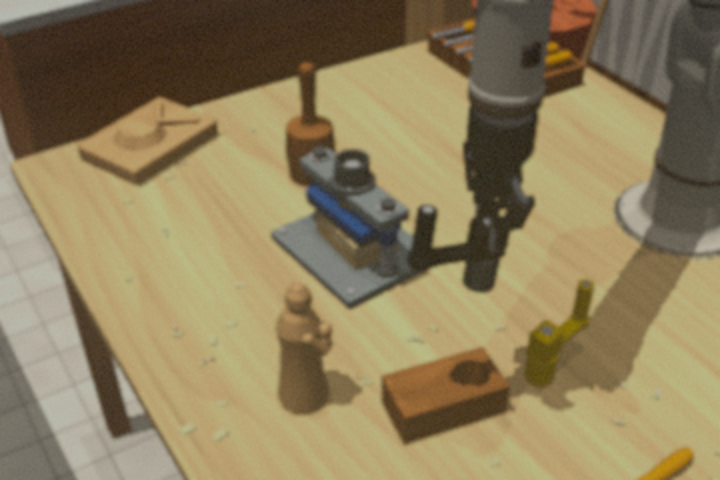

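The crank is held level and the rest block is empty. Now I'll carry it over to the press.

Request:
{"name": "jog_arm", "arguments": {
  "steps": [
    {"tx": 0.3,"ty": 3,"tz": 0,"wx": 0,"wy": 0,"wz": 0,"claw": 2.5},
    {"tx": 0.8,"ty": 7,"tz": -0.5,"wx": 0,"wy": 0,"wz": 0,"claw": 2.5},
    {"tx": 1.3,"ty": 11.5,"tz": -0.5,"wx": 0,"wy": 0,"wz": 0,"claw": 2.5},
    {"tx": 1.8,"ty": 16,"tz": -0.5,"wx": 0,"wy": 0,"wz": 0,"claw": 2.5},
    {"tx": 2.3,"ty": 20.5,"tz": -0.5,"wx": 0,"wy": 0,"wz": 0,"claw": 2.5}
  ]
}}

```text
t: 6.2
position: [547.3, -65.0, 353.8]
tool_rot: [0.995, -0.096, -0.002, -0.0]
wrist_force: [0.6, 0.2, -5.5]
opening: 33.1
```

Request:
{"name": "jog_arm", "arguments": {
  "steps": [
    {"tx": 0.5,"ty": 4.5,"tz": 0,"wx": 0,"wy": 0,"wz": -2,"claw": 2.5},
    {"tx": 1,"ty": 8.5,"tz": 0,"wx": 0,"wy": 0,"wz": -4,"claw": 2.5},
    {"tx": 1.4,"ty": 12,"tz": 0,"wx": 0,"wy": 0,"wz": -6,"claw": 2.5},
    {"tx": 1.75,"ty": 15,"tz": 0,"wx": 0,"wy": 0,"wz": -8,"claw": 2.5},
    {"tx": 1.75,"ty": 15.3,"tz": 0,"wx": 0,"wy": 0,"wz": -9.8,"claw": 2.5}
  ]
}}

```text
t: 6.7
position: [533.9, -223.3, 353.1]
tool_rot: [1.0, -0.015, -0.002, 0.001]
wrist_force: [-0.4, -1.1, -7.2]
opening: 33.3
```

Request:
{"name": "jog_arm", "arguments": {
  "steps": [
    {"tx": 0,"ty": 0,"tz": 0,"wx": 0,"wy": 0,"wz": 0,"claw": 2.5},
    {"tx": 0,"ty": 0,"tz": 0,"wx": 0,"wy": 0,"wz": 0,"claw": 2.5},
    {"tx": 0,"ty": 0,"tz": 0,"wx": 0,"wy": 0,"wz": 0,"claw": 2.5}
  ]
}}

```text
t: 7.0
position: [536.5, -215.1, 355.2]
tool_rot: [1.0, -0.01, -0.0, -0.001]
wrist_force: [-0.2, -0.7, -7.4]
opening: 33.0
```

Run:
```python
from h import *
to(536.3-.9,-217.5+.2,320,-1.3)
im,W=cloud('wrist'); save('w4.png',im,1.2); np.savez('w4.npz',im=im,W=W)
im,W=cloud('top'); save('t4.png',im[150:270,240:400],5); np.savez('t4.npz',im=im,W=W)
z=W[...,2];
```

```text
t 7.0 pos [ 536.5 -215.1  355.2] yaw -1.17 F [-0.17 -0.69 -7.37] T [ 0.05  0.05 -0.02] open 33.0 q [ 0.74  0.33 -0.51  1.68  0.17  1.18 -1.4 ]
MOVE t [-0.11  0.22  3.52] w [-0.07  0.06  0.13]
```

View pics/w4.png

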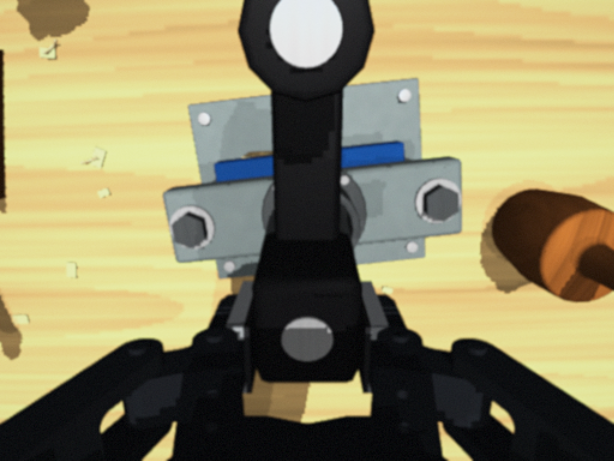

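The view shows the crosspiece ends on both sides of the crank's arm, column nuts at (190,230) and (440,203), and the hub spot at (307,339). The crosspiece centre gives me the spindle axis in the same camera as the hub spot.

Run:
```python
from h import *
a=np.load('w4.npz');im=a['im'];W=a['W'];g=cv2.cvtColor(im,cv2.COLOR_RGB2GRAY);x,y,z=W[...,0],W[...,1],W[...,2]
m=(z>131)&(z<145)&(abs(x-536)<60)&(abs(y+216)<130)&(g>60)
m=cv2.morphologyEx(m.astype(np.uint8),cv2.MORPH_OPEN,np.ones((3,3)))>0
p=W[m];r=cv2.minAreaRect(p[:,:2].astype(np.float32));print('cross',m.sum(),p.mean(0).round(1),np.round(r[0],1),np.round(r[1],1),r[2])
m=(z>176)&(z<190)&(np.hypot(x-536,y+216)<35);p=W[m];print('rim',m.sum(),p[:,:2].min(0),p[:,:2].max(0))
A=np.c_[p[:,:2],np.ones(len(p))]
for (u,v,zz) in[(256,283,None)]:
    w=g[v-25:v+26,u-25:u+26];n,l,st,ce=cv2.connectedComponentsWithStats((w>95).astype(np.uint8));k=1+st[1:,4].argmax();c=ce[k]+[u-25,v-25]
    zz=355.2-142.2+ 0 +99; print(c,st[k],ray([c],355.2-141.2+99),W[int(c[1]),int(c[0])])
a=np.load('t4.npz');W=a['W'];x,y,z=W[...,0],W[...,1],W[...,2]
m=(z>132)&(z<146)&(abs(x-536)<60)&(abs(y+216)<130);m=cv2.morphologyEx(m.astype(np.uint8),cv2.MORPH_OPEN,np.ones((3,3)))>0
p=W[m];r=cv2.minAreaRect(p[:,:2].astype(np.float32));print('top cross',m.sum(),np.round(r[0],1),np.round(r[1],1),r[2])
a=np.load('top0.npz');W=a['W'];x,y,z=W[...,0],W[...,1],W[...,2]
m=(z>132)&(z<146)&(abs(x-536)<60)&(abs(y+216)<130);m=cv2.morphologyEx(m.astype(np.uint8),cv2.MORPH_OPEN,np.ones((3,3)))>0
p=W[m];r=cv2.minAreaRect(p[:,:2].astype(np.float32));print('top0 cross',m.sum(),np.round(r[0],1),np.round(r[1],1),r[2])
to(0,0,0,0)
```

```text
cross 8912 [ 538.6 -222.   139.8] [ 535.4 -219.7] [ 56.3 213.9] 5.1915788650512695
rim 309 [ 523.60978404 -246.9339236 ] [ 557.77649887 -235.53110619]
[256.23954373 270.05323194] [  7   7  38  13 263] [[ 542.24015843 -215.728396    313.        ]] [ 542.98850223 -215.28289111  314.09657685]
top cross 263 [ 531.  -147.5] [54.4 73.1] 6.668898582458496
top0 cross 519 [ 536.9 -214.6] [ 56.4 210.4] 5.139647483825684
t 7.1 pos [ 536.7 -215.5  355.7] yaw -1.17 F [-0.12  0.31 -6.37] T [-0.03  0.03 -0.04] open 32.9 q [ 0.74  0.33 -0.5   1.67  0.17  1.18 -1.4 ]
MOVE t [-54.09 -20.43  35.59] w [-0.02  0.01 -1.17]
```

Run:
```python
from h import *
a=np.load('w4.npz');g=cv2.cvtColor(a['im'],cv2.COLOR_RGB2GRAY)
w=g[258:310,225:290].astype(int)
print(w[:, 31][::3], w[25][::3])
m=(g>w.max()*0.5)&(g<256)
n,l,st,ce=cv2.connectedComponentsWithStats((cv2.inRange(g[262:305,228:285],60,255)).astype(np.uint8))
for k in range(1,n):
  if st[k,4]>60: print(st[k],ce[k]+[228,262],ray([ce[k]+[228,262]],313))
```

```text
[ 21  20  89 173 173 126  82  80  82  85  85  83  80  83  72  10   9  10] [10 12 12 47 81 81 83 82 80 84 86 81 86 81 83 85 84 80 13  6  7 12]
[   7    2   42   37 1247] [255.62309543 281.81154771] [[ 537.33013009 -215.40060212  313.        ]]
```

```bash
cat > fit.py <<'E'
from h import *
from scipy.optimize import least_squares
to(535.4,-219.7,320,-1.3)
im,W=cloud('scene');np.savez('s5.npz',im=im,W=W)
s=telemetry.state();oz=s['position'][2]-132.2;print('crank origin z',oz)
f=W.reshape(-1,3)
def circ(c0,r,z0,z1,n,R0):
    p=f[(f[:,2]>z0)&(f[:,2]<z1)&(np.hypot(f[:,0]-c0[0],f[:,1]-c0[1])<R0)][:,:2]
    q=least_squares(lambda c:np.hypot(*(p-c).T)-r,c0,loss='soft_l1',f_scale=1.0)
    print(n,len(p),q.x.round(2),'rms',np.sqrt(np.mean(np.clip(q.fun,-5,5)**2)).round(2))
    return q.x
t=s['position'][:2]
circ(t,21.5,oz+3,oz+42,'socket',32)
h=circ(t+[85,-2],12,oz+66,oz+118,'handle',25)
circ(np.array([536,-218.]),28,143,179,'tube',36)
m=(f[:,2]>178)&(f[:,2]<187)&(np.hypot(f[:,0]-536,f[:,1]+218)<36);p=f[m];print('rim',m.sum(),p.min(0),p.max(0),cv2.minEnclosingCircle(p[:,:2].astype(np.float32)))
E
python3 fit.py
```

```text
t 7.1 pos [ 536.7 -215.5  355.7] yaw -1.17 F [-0.12  0.31 -6.37] T [-0.03  0.03 -0.04] open 32.9 q [ 0.74  0.33 -0.5   1.67  0.17  1.18 -1.4 ]
MOVE t [-0.12  0.43  3.57] w [-0.02  0.01  0.13]
crank origin z 223.67254451543585
socket 167 [ 542.85 -215.75] rms 2.06
handle 151 [ 620.16 -214.55] rms 2.05
tube 316 [ 536.48 -217.4 ] rms 3.19
rim 56 [ 508.39600326 -244.36477105  178.04489932] [ 563.73373257 -189.85757509  183.03423101] ((534.4307250976562, -216.05738830566406), 29.583921432495117)
```

Request:
{"name": "jog_arm", "arguments": {
  "steps": [
    {"tx": -0.18,"ty": 0.33,"tz": 1.5,"wx": 0,"wy": 0,"wz": 0,"claw": 2.5},
    {"tx": -0.18,"ty": 0.33,"tz": 3,"wx": 0,"wy": 0,"wz": 0,"claw": 2.5},
    {"tx": -0.18,"ty": 0.33,"tz": 3.4,"wx": 0,"wy": 0,"wz": 0,"claw": 2.5},
    {"tx": -0.18,"ty": 0.33,"tz": 3.4,"wx": 0,"wy": 0,"wz": 0,"claw": 2.5},
    {"tx": -0.18,"ty": 0.33,"tz": 3.4,"wx": 0,"wy": 0,"wz": 0,"claw": 2.5}
  ]
}}

```text
t: 7.65
position: [534.9, -219.9, 322.2]
tool_rot: [1.0, -0.011, 0.0, -0.0]
wrist_force: [-0.3, 0.2, -6.6]
opening: 33.0
```

Request:
{"name": "jog_arm", "arguments": {
  "steps": [
    {"tx": 0,"ty": 0,"tz": 0,"wx": 0,"wy": 0,"wz": 0,"claw": 2.5},
    {"tx": 0,"ty": 0,"tz": 0,"wx": 0,"wy": 0,"wz": 0,"claw": 2.5},
    {"tx": 0,"ty": 0,"tz": 0,"wx": 0,"wy": 0,"wz": 0,"claw": 2.5}
  ]
}}

```text
t: 7.95
position: [534.8, -220.2, 322.4]
tool_rot: [1.0, -0.011, 0.0, 0.0]
wrist_force: [0.5, -0.1, -7.1]
opening: 33.2
```

Run:
```python
from h import *
to(534.9,-218.8,310,-1.3)
im,W=cloud('wrist');np.savez('w6.npz',im=im,W=W)
im2,_=cloud('scene')
a=cv2.resize(im[100:384,130:390],None,fx=1.5,fy=1.5)
b=cv2.resize(im2[100:200,190:290],(426,426))
save('w6.png',np.hstack([a,b]))
g=cv2.cvtColor(im,cv2.COLOR_RGB2GRAY);x,y,z=W[...,0],W[...,1],W[...,2]
m=(z>131)&(z<145)&(abs(x-536)<60)&(abs(y+216)<130)&(g>60)
m=cv2.morphologyEx(m.astype(np.uint8),cv2.MORPH_OPEN,np.ones((3,3)))>0
p=W[m];r=cv2.minAreaRect(p[:,:2].astype(np.float32));print('cross',m.sum(),np.round(r[0],1),np.round(r[1],1),r[2])
```

```text
t 7.95 pos [ 534.8 -220.2  322.4] yaw -1.28 F [ 0.49 -0.08 -7.12] T [ 0.07  0.07 -0.03] open 33.2 q [ 0.74  0.36 -0.5   1.72  0.19  1.11 -1.41]
MOVE t [ 0.01 -0.14  1.24] w [ 0.02 -0.05  0.02]
cross 11143 [ 535.4 -219.1] [ 56.5 212.2] 5.307483196258545
```

View pics/w6.png

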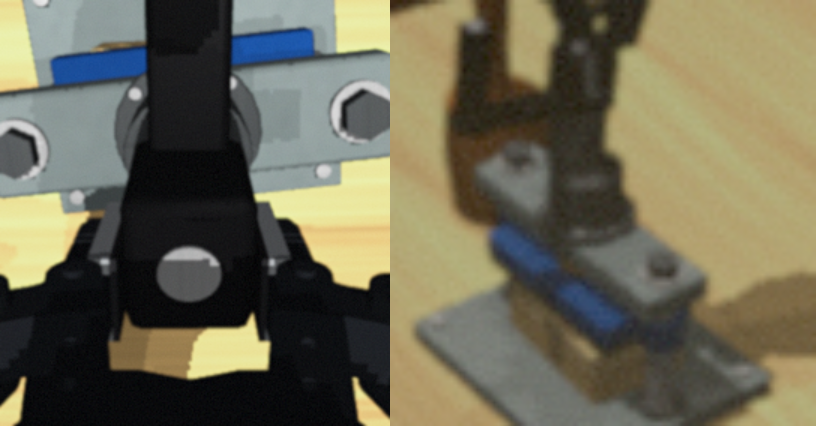

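The left half shows the tube flange (118–260) centred at 189, with the arm and hub also at 189. The right half shows the socket just over the tube. Now I'll descend gently.

Request:
{"name": "jog_arm", "arguments": {
  "steps": [
    {"tx": 0.02,"ty": -0.03,"tz": 0.3,"wx": 0,"wy": 0,"wz": 0,"claw": 2.5},
    {"tx": 0.02,"ty": -0.03,"tz": 0.6,"wx": 0,"wy": 0,"wz": 0,"claw": 2.5},
    {"tx": 0.02,"ty": -0.03,"tz": 0.8,"wx": 0,"wy": 0,"wz": 0,"claw": 2.5},
    {"tx": 0.02,"ty": -0.03,"tz": 1.0,"wx": 0,"wy": 0,"wz": 0,"claw": 2.5},
    {"tx": 0.02,"ty": -0.03,"tz": 1.0,"wx": 0,"wy": 0,"wz": 0,"claw": 2.5}
  ]
}}

```text
t: 8.55
position: [536.1, -220.1, 315.4]
tool_rot: [1.0, -0.011, 0.002, 0.001]
wrist_force: [-4.0, 0.4, 11.5]
opening: 33.0
```

Request:
{"name": "jog_arm", "arguments": {
  "steps": [
    {"tx": 0,"ty": 0,"tz": 0.2,"wx": 0,"wy": 0,"wz": 0,"claw": 2.5},
    {"tx": 0,"ty": 0,"tz": 0.3,"wx": 0,"wy": 0,"wz": 0,"claw": 2.5},
    {"tx": 0,"ty": 0,"tz": 0.3,"wx": 0,"wy": 0,"wz": 0,"claw": 2.5}
  ]
}}

```text
t: 8.85
position: [536.9, -220.2, 315.2]
tool_rot: [1.0, -0.011, 0.003, 0.002]
wrist_force: [-7.9, 2.5, 26.5]
opening: 33.0
```

```bash
python3 -c "
from h import *
to(534.9,-219.6,300,-1.3)"
```

```text
t 8.85 pos [ 536.9 -220.2  315.2] yaw -1.28 F [-7.88  2.46 26.55] T [ 0.64  1.96 -0.01] open 33.0 q [ 0.73  0.37 -0.5   1.72  0.2   1.09 -1.42]
MOVE t [-0.21 -0.06  1.52] w [ 0.24 -0.39  0.02]
```

Contact at origin z≈183 with the moment on the −x side: the socket is on the rim and needs to go +x. Back up and shift.

Request:
{"name": "jog_arm", "arguments": {
  "steps": [
    {"tx": 0,"ty": 0,"tz": -0.7,"wx": 0,"wy": 0,"wz": 0,"claw": 2.5},
    {"tx": 0.25,"ty": 0.05,"tz": -1.1,"wx": 0,"wy": 0,"wz": 0,"claw": 2.5},
    {"tx": 0.25,"ty": 0.05,"tz": -1.1,"wx": 0,"wy": 0,"wz": 0,"claw": 2.5},
    {"tx": 0.25,"ty": 0.05,"tz": -0.8,"wx": 0,"wy": 0,"wz": 0,"claw": 2.5},
    {"tx": 0.25,"ty": 0.05,"tz": -0.5,"wx": 0,"wy": 0,"wz": 0,"claw": 2.5}
  ]
}}

```text
t: 9.35
position: [537.7, -220.4, 315.4]
tool_rot: [1.0, -0.011, 0.0, 0.0]
wrist_force: [-7.9, 1.8, 24.4]
opening: 33.1
```

Request:
{"name": "jog_arm", "arguments": {
  "steps": [
    {"tx": 0,"ty": 0,"tz": 0,"wx": 0,"wy": 0,"wz": 0,"claw": 2.5},
    {"tx": 0,"ty": 0,"tz": 0,"wx": 0,"wy": 0,"wz": 0,"claw": 2.5}
  ]
}}

```text
t: 9.55
position: [538.0, -220.5, 315.7]
tool_rot: [1.0, -0.011, 0.001, 0.001]
wrist_force: [-3.6, 0.5, 7.9]
opening: 32.9
```

```bash
python3 -c "
from h import *
to(537,-219.8,314,-1.3)"
```

```text
t 9.55 pos [ 538.  -220.5  315.7] yaw -1.28 F [-3.61  0.47  7.91] T [ 0.28  0.85 -0.07] open 32.9 q [ 0.73  0.37 -0.49  1.72  0.2   1.1  -1.42]
MOVE t [-0.1  -0.06  0.17] w [ 0.06 -0.11  0.02]
```

Run:
```python
from h import *
for n,px in (('w3.npz',567.3),('w4.npz',536.5),('w6.npz',534.8)):
    a=np.load(n);W=a['W'];x,y,z=W[...,0],W[...,1],W[...,2]
    c=W[:,256];tz=c[:,2].max()
    s=slice(0,384,8);print(n);print(np.c_[np.arange(384)[s],c[s][:,0],c[s][:,2]].round(1)[5:42].tolist())
```

```text
w3.npz
[[40.0, 677.2, 56.7], [48.0, 671.1, 56.0], [56.0, 656.7, 138.5], [64.0, 652.1, 138.1], [72.0, 647.5, 137.3], [80.0, 642.7, 138.2], [88.0, 637.9, 136.3], [96.0, 632.6, 72.8], [104.0, 626.3, 72.3], [112.0, 619.9, 72.0], [120.0, 613.5, 72.6], [128.0, 606.7, 69.5], [136.0, 600.0, 69.7], [144.0, 593.2, 68.9], [152.0, 587.8, 78.3], [160.0, 584.9, 98.8], [168.0, 578.8, 99.8], [176.0, 572.4, 99.6], [184.0, 565.7, 98.3], [192.0, 559.3, 99.1], [200.0, 551.7, 95.8], [208.0, 514.1, 2.5], [216.0, 504.6, 2.0], [224.0, 495.2, 2.0], [232.0, 485.4, 1.4], [240.0, 478.8, 8.3], [248.0, 479.3, 30.5], [256.0, 478.6, 47.8], [264.0, 479.3, 66.2], [272.0, 479.0, 81.3], [280.0, 476.6, 91.3], [288.0, 468.8, 91.6], [296.0, 461.2, 92.4], [304.0, 453.0, 92.5], [312.0, 444.2, 92.0], [320.0, 370.1, 1.3], [328.0, 358.9, 1.8]]
w4.npz
[[40.0, 615.6, 351.5], [48.0, 614.0, 351.6], [56.0, 612.7, 349.5], [64.0, 611.0, 350.6], [72.0, 609.4, 350.8], [80.0, 607.8, 349.2], [88.0, 607.0, 287.2], [96.0, 603.9, 286.2], [104.0, 600.8, 284.8], [112.0, 597.7, 285.0], [120.0, 594.5, 285.4], [128.0, 591.2, 284.4], [136.0, 588.
[... 701 characters left out ...]
 605.3, 254.5], [96.0, 602.3, 253.2], [104.0, 599.2, 253.7], [112.0, 596.1, 252.7], [120.0, 592.9, 252.8], [128.0, 589.8, 253.7], [136.0, 586.4, 252.2], [144.0, 583.0, 251.7], [152.0, 579.7, 251.5], [160.0, 576.1, 250.6], [168.0, 572.8, 251.1], [176.0, 569.2, 250.6], [184.0, 565.6, 250.3], [192.0, 561.5, 248.6], [200.0, 558.4, 250.3], [208.0, 557.6, 259.1], [216.0, 557.0, 266.9], [224.0, 556.2, 273.5], [232.0, 555.0, 278.4], [240.0, 552.8, 280.4], [248.0, 549.2, 279.4], [256.0, 546.2, 279.9], [264.0, 543.4, 280.7], [272.0, 540.3, 280.9], [280.0, 536.9, 280.8], [288.0, 533.3, 280.5], [296.0, 529.7, 280.2], [304.0, 524.7, 277.8], [312.0, 520.5, 277.1], [320.0, 314.0, 2.1], [328.0, 302.0, 3.0]]
```

The arm, hub top and handle cap all slope about 5° (handle up), so the crank is tilted in the grip and its mouth sits some 7 mm toward +x. The scene fit of the socket (542.8) agrees. I'll measure the tilt, with the press as the level reference.

```bash
cat > tilt.py <<'E'
from h import *
def tilt(W,im,o,tz):
    x,y,z=W[...,0],W[...,1],W[...,2];g=cv2.cvtColor(im,cv2.COLOR_RGB2GRAY)
    def pl(m,n):
        m=cv2.erode(m.astype(np.uint8),np.ones((3,3)))>0
        p=W[m];k=None
        for i in range(4):
            A=np.c_[p[:,:2]-o,np.ones(len(p))];k,*_=np.linalg.lstsq(A,p[:,2],rcond=None);e=abs(p[:,2]-A@k);p=p[e<max(2*np.median(e),1)]
        print(n,len(p),'slope deg x,y',np.degrees(np.arctan(k[:2])).round(2),'z at axis',k[2].round(1))
    dx,dy=x-o[0],y-o[1]
    pl((abs(dy)<8)&(dx>30)&(dx<66)&(abs(z-(tz-71))<8),'arm')
    pl((abs(dy)<12)&(dx>-15)&(dx<15)&(abs(z-(tz-42))<8),'hub')
    pl((np.hypot(dx-78,dy)<14)&(abs(z-(tz-4))<10),'handle')
    pl((abs(x-536)<40)&(abs(y+219)<110)&(abs(z-139)<6)&(g>60),'cross')
if __name__=='__main__':
    for n,o,tz in(('w4.npz',[536.5,-215.1],355.2),('w6.npz',[534.8,-220.2],322.4)):
        a=np.load(n);tilt(a['W'],a['im'],np.array(o),tz)
E
python3 tilt.py
```

```text
arm 2622 slope deg x,y [5.72 0.04] z at axis 279.6
hub 3138 slope deg x,y [ 5.44 -0.21] z at axis 312.2
handle 5428 slope deg x,y [ 8.69 -0.14] z at axis 338.8
cross 5733 slope deg x,y [ 0.06 -0.  ] z at axis 139.8
arm 2589 slope deg x,y [ 5.91 -0.35] z at axis 246.7
hub 3097 slope deg x,y [ 5.46 -0.15] z at axis 279.4
handle 5439 slope deg x,y [ 8.82 -0.2 ] z at axis 306.0
cross 7300 slope deg x,y [-0.01 -0.01] z at axis 139.7
```

Request:
{"name": "jog_arm", "arguments": {
  "steps": [
    {"tx": 0,"ty": 0,"tz": -1,"wx": 0,"wy": 0,"wz": 0,"claw": 2.5},
    {"tx": 0,"ty": 0,"tz": -2,"wx": 0,"wy": 0,"wz": 0,"claw": 2.5},
    {"tx": 0,"ty": 0,"tz": -2,"wx": 0,"wy": 0,"wz": 0,"claw": 2.5}
  ]
}}

```text
t: 9.85
position: [538.0, -220.5, 335.1]
tool_rot: [1.0, -0.011, 0.001, 0.0]
wrist_force: [0.5, -1.0, -6.3]
opening: 33.2
```

Request:
{"name": "jog_arm", "arguments": {
  "steps": [
    {"tx": 0,"ty": 0,"tz": 0,"wx": 0,"wy": -3,"wz": 0,"claw": 2.5},
    {"tx": 0,"ty": 0,"tz": 0,"wx": 0,"wy": -5.6,"wz": 0,"claw": 2.5},
    {"tx": 0,"ty": 0,"tz": 0,"wx": 0,"wy": -5.6,"wz": 0,"claw": 2.5},
    {"tx": 0,"ty": 0,"tz": 0,"wx": 0,"wy": -5.6,"wz": 0,"claw": 2.5},
    {"tx": 0,"ty": 0,"tz": 0,"wx": 0,"wy": -5.6,"wz": 0,"claw": 2.5}
  ]
}}

```text
t: 10.35
position: [537.0, -220.4, 333.6]
tool_rot: [0.999, -0.011, -0.049, -0.001]
wrist_force: [0.2, -0.3, -7.2]
opening: 32.9
```

```bash
cat > look.py <<'E'
from tilt import *
to(535.4,-219.7,330,-1.3)
s=telemetry.state();im,W=cloud('wrist');np.savez('w7.npz',im=im,W=W)
p=s['position'];tilt(W,im,p[:2],p[2])
x,y,z=W[...,0],W[...,1],W[...,2];g=cv2.cvtColor(im,cv2.COLOR_RGB2GRAY)
m=(z>131)&(z<145)&(abs(x-536)<60)&(abs(y+216)<130)&(g>60)
m=cv2.morphologyEx(m.astype(np.uint8),cv2.MORPH_OPEN,np.ones((3,3)))>0
q=W[m];r=cv2.minAreaRect(q[:,:2].astype(np.float32));print('cross',np.round(r[0],1),np.round(r[1],1),r[2])
def rect(m,n):
    m=cv2.morphologyEx(m.astype(np.uint8),cv2.MORPH_OPEN,np.ones((3,3)))>0
    q=W[m];r=cv2.minAreaRect(q[:,:2].astype(np.float32));print(n,m.sum(),np.round(r[0],1),np.round(r[1],1),round(r[2],1),'z',np.median(q[:,2]).round(1))
rect((np.hypot(x-p[0],y-p[1])<35)&(abs(z-(p[2]-43))<5)&(abs(y-p[1])<19),'hubtop')
rect((np.hypot(x-p[0]-80,y-p[1])<25)&(abs(z-p[2]+4)<12),'handletop')
E
python3 look.py
```

```text
t 10.35 pos [ 537.  -220.4  333.6] yaw -1.28 F [ 0.24 -0.28 -7.19] T [ 0.04 -0.15  0.07] open 32.9 q [ 0.7   0.4  -0.49  1.63  0.22  1.25 -1.43]
MOVE t [-0.13 -0.06  0.38] w [-0.01  5.57  0.02]
arm 2645 slope deg x,y [0.13 0.06] z at axis 258.4
hub 3354 slope deg x,y [-1.59  0.13] z at axis 290.7
handle 5465 slope deg x,y [3.13 0.08] z at axis 317.5
cross 6968 slope deg x,y [ 0.06 -0.01] z at axis 139.8
cross [ 535.2 -220. ] [ 56.3 213.6] 5.305879592895508
hubtop 8258 [ 533.6 -220.3] [37.9 40.6] 89.3 z 290.4
handletop 7851 [ 614.6 -221.8] [23.8 16.7] 88.5 z 321.7
```

Request:
{"name": "jog_arm", "arguments": {
  "steps": [
    {"tx": 0.17,"ty": -0.04,"tz": 0,"wx": 0,"wy": 0,"wz": 0,"claw": 2.5},
    {"tx": 0.24,"ty": -0.04,"tz": 0.7,"wx": 0,"wy": 0,"wz": 0,"claw": 2.5},
    {"tx": 0.31,"ty": -0.04,"tz": 1.4,"wx": 0,"wy": 0,"wz": 0,"claw": 2.5},
    {"tx": 0.31,"ty": -0.04,"tz": 1.4,"wx": 0,"wy": 0,"wz": 0,"claw": 2.5},
    {"tx": 0.31,"ty": -0.04,"tz": 1.4,"wx": 0,"wy": 0,"wz": 0,"claw": 2.5}
  ]
}}

```text
t: 10.9
position: [538.6, -220.0, 319.1]
tool_rot: [0.999, -0.011, -0.049, -0.001]
wrist_force: [-0.5, 0.2, -6.1]
opening: 32.7
```

Request:
{"name": "jog_arm", "arguments": {
  "steps": [
    {"tx": 0.03,"ty": 0,"tz": 0.3,"wx": 0,"wy": 0,"wz": 0,"claw": 2.5},
    {"tx": 0.06,"ty": 0,"tz": 0.6,"wx": 0,"wy": 0,"wz": 0,"claw": 2.5},
    {"tx": 0.08,"ty": 0,"tz": 0.8,"wx": 0,"wy": 0,"wz": 0,"claw": 2.5},
    {"tx": 0.08,"ty": 0,"tz": 0.8,"wx": 0,"wy": 0,"wz": 0,"claw": 2.5}
  ]
}}

```text
t: 11.3
position: [538.8, -220.0, 311.2]
tool_rot: [0.999, -0.011, -0.049, -0.001]
wrist_force: [-0.6, -0.7, -6.8]
opening: 33.1
```

```bash
python3 -c "
from h import *
to(538.7,-220,300,-1.3)"
```

```text
t 11.3 pos [ 538.8 -220.   311.2] yaw -1.28 F [-0.58 -0.66 -6.83] T [-0.01 -0.18  0.04] open 33.1 q [ 0.69  0.43 -0.48  1.65  0.23  1.21 -1.45]
MOVE t [0.1  0.   1.12] w [-0.01  5.64  0.02]
```

Inside the tube with no contact. I'll carry on down to the nose.

Request:
{"name": "jog_arm", "arguments": {
  "steps": [
    {"tx": 0.03,"ty": 0,"tz": 0.3,"wx": 0,"wy": 0,"wz": 0,"claw": 2.5},
    {"tx": 0.06,"ty": 0,"tz": 0.6,"wx": 0,"wy": 0,"wz": 0,"claw": 2.5},
    {"tx": 0.09,"ty": 0,"tz": 0.9,"wx": 0,"wy": 0,"wz": 0,"claw": 2.5},
    {"tx": 0.1,"ty": 0,"tz": 1.0,"wx": 0,"wy": 0,"wz": 0,"claw": 2.5},
    {"tx": 0.1,"ty": 0,"tz": 1.0,"wx": 0,"wy": 0,"wz": 0,"claw": 2.5}
  ]
}}

```text
t: 11.8
position: [538.9, -220.0, 301.3]
tool_rot: [0.999, -0.011, -0.049, -0.001]
wrist_force: [0.0, 0.2, -6.8]
opening: 32.7
```

Request:
{"name": "jog_arm", "arguments": {
  "steps": [
    {"tx": 0.02,"ty": 0,"tz": 0.2,"wx": 0,"wy": 0,"wz": 0,"claw": 2.5},
    {"tx": 0.04,"ty": 0,"tz": 0.4,"wx": 0,"wy": 0,"wz": 0,"claw": 2.5},
    {"tx": 0.06,"ty": 0,"tz": 0.6,"wx": 0,"wy": 0,"wz": 0,"claw": 2.5},
    {"tx": 0.06,"ty": 0,"tz": 0.6,"wx": 0,"wy": 0,"wz": 0,"claw": 2.5}
  ]
}}

```text
t: 12.2
position: [538.8, -220.0, 295.1]
tool_rot: [0.999, -0.011, -0.049, -0.001]
wrist_force: [0.4, -0.2, -6.8]
opening: 33.1
```

```bash
python3 -c "
from h import *
to(538.7,-220,290,-1.3)"
```

```text
t 12.2 pos [ 538.8 -220.   295.1] yaw -1.28 F [ 0.4  -0.21 -6.79] T [-0.   -0.21  0.02] open 33.1 q [ 0.69  0.44 -0.48  1.67  0.24  1.18 -1.45]
MOVE t [0.04 0.   0.51] w [-0.02  5.63  0.02]
```

Request:
{"name": "jog_arm", "arguments": {
  "steps": [
    {"tx": 0.02,"ty": 0,"tz": 0.2,"wx": 0,"wy": 0,"wz": 0,"claw": 2.5},
    {"tx": 0.04,"ty": 0,"tz": 0.4,"wx": 0,"wy": 0,"wz": 0,"claw": 2.5},
    {"tx": 0.05,"ty": 0,"tz": 0.5,"wx": 0,"wy": 0,"wz": 0,"claw": 2.5},
    {"tx": 0.05,"ty": 0,"tz": 0.5,"wx": 0,"wy": 0,"wz": 0,"claw": 2.5}
  ]
}}

```text
t: 12.6
position: [538.9, -220.0, 290.3]
tool_rot: [0.999, -0.011, -0.049, -0.001]
wrist_force: [-0.1, -0.1, -6.5]
opening: 32.9
```

```bash
python3 -c "
from h import *
to(538.7,-220,280,-1.3)"
```

```text
t 12.6 pos [ 538.9 -220.   290.3] yaw -1.28 F [-0.11 -0.1  -6.53] T [-0.05 -0.2   0.02] open 32.9 q [ 0.69  0.45 -0.48  1.67  0.24  1.17 -1.46]
MOVE t [0.08 0.   1.02] w [-0.01  5.62  0.02]
```

It has slid onto the hex with no contact force. Continue to the shoulder, slowing near home.

Request:
{"name": "jog_arm", "arguments": {
  "steps": [
    {"tx": 0.04,"ty": 0,"tz": 0.4,"wx": 0,"wy": 0,"wz": 0,"claw": 2.5},
    {"tx": 0.08,"ty": 0,"tz": 0.8,"wx": 0,"wy": 0,"wz": 0,"claw": 2.5},
    {"tx": 0.12,"ty": 0,"tz": 1.2,"wx": 0,"wy": 0,"wz": 0,"claw": 2.5},
    {"tx": 0.12,"ty": 0,"tz": 1.2,"wx": 0,"wy": 0,"wz": 0,"claw": 2.5}
  ]
}}

```text
t: 13.0
position: [538.8, -219.9, 277.6]
tool_rot: [0.999, -0.011, -0.049, -0.001]
wrist_force: [0.1, -0.0, -6.5]
opening: 32.9
```

Request:
{"name": "jog_arm", "arguments": {
  "steps": [
    {"tx": 0.02,"ty": 0,"tz": 0.2,"wx": 0,"wy": 0,"wz": 0,"claw": 2.5},
    {"tx": 0.035,"ty": 0,"tz": 0.35,"wx": 0,"wy": 0,"wz": 0,"claw": 2.5},
    {"tx": 0.045,"ty": 0,"tz": 0.45,"wx": 0,"wy": 0,"wz": 0,"claw": 2.5},
    {"tx": 0.045,"ty": 0,"tz": 0.45,"wx": 0,"wy": 0,"wz": 0,"claw": 2.5}
  ]
}}

```text
t: 13.4
position: [539.3, -220.1, 274.9]
tool_rot: [0.999, -0.011, -0.049, -0.0]
wrist_force: [-2.1, 1.0, 2.2]
opening: 33.2
```

```bash
python3 -c "
from h import *
to(538.7,-220,272,-1.3)"
```

```text
t 13.4 pos [ 539.3 -220.1  274.9] yaw -1.29 F [-2.09  0.97  2.15] T [ 0.2   0.43 -0.  ] open 33.2 q [ 0.68  0.46 -0.47  1.69  0.25  1.14 -1.46]
MOVE t [-0.03 -0.01  0.29] w [0.03 5.56 0.01]
```

Contact at origin z≈141.8 with about 9 N, which fits the shoulder at 140 mm. Release, rise and check the seating height.

Request:
{"name": "jog_arm", "arguments": {
  "steps": [
    {"tx": 0,"ty": 0,"tz": 0,"wx": 0,"wy": 0,"wz": 0,"claw": 4.5},
    {"tx": 0,"ty": 0,"tz": 0,"wx": 0,"wy": 0,"wz": 0,"claw": 6},
    {"tx": 0,"ty": 0,"tz": 0,"wx": 0,"wy": 0,"wz": 0,"claw": 7},
    {"tx": 0,"ty": 0,"tz": 0,"wx": 0,"wy": 0,"wz": 0,"claw": 7}
  ]
}}

```text
t: 13.8
position: [539.3, -220.1, 274.2]
tool_rot: [0.999, -0.011, -0.048, -0.0]
wrist_force: [-0.0, -0.7, -0.0]
opening: 70.3
```

Request:
{"name": "jog_arm", "arguments": {
  "steps": [
    {"tx": -0.2,"ty": 0,"tz": -2,"wx": 0,"wy": 0,"wz": 0,"claw": 7},
    {"tx": -0.5,"ty": 0,"tz": -5,"wx": 0,"wy": 0,"wz": 0,"claw": 7},
    {"tx": -0.8,"ty": 0,"tz": -8,"wx": 0,"wy": 3,"wz": 0,"claw": 7},
    {"tx": -1,"ty": 0,"tz": -10,"wx": 0,"wy": 5.6,"wz": 0,"claw": 7},
    {"tx": -1,"ty": 0,"tz": -10,"wx": 0,"wy": 5.6,"wz": 0,"claw": 7}
  ]
}}

```text
t: 14.3
position: [539.8, -220.5, 378.3]
tool_rot: [1.0, -0.011, 0.003, 0.002]
wrist_force: [0.1, -0.3, -0.4]
opening: 70.4
```

Request:
{"name": "jog_arm", "arguments": {
  "steps": [
    {"tx": 0,"ty": 0,"tz": 0,"wx": 0,"wy": 0,"wz": 0,"claw": 7},
    {"tx": 0,"ty": 0,"tz": 0,"wx": 0,"wy": 0,"wz": 0,"claw": 7},
    {"tx": 0,"ty": 0,"tz": 0,"wx": 0,"wy": 0,"wz": 0,"claw": 7}
  ]
}}

```text
t: 14.6
position: [538.5, -219.8, 372.9]
tool_rot: [1.0, -0.011, -0.001, -0.001]
wrist_force: [0.8, 0.1, -0.3]
opening: 70.0
```

```bash
cat > look2.py <<'E'
from h import *
to(620.7,-221.7,320,-1.3)
im,W=cloud('wrist');np.savez('w8.npz',im=im,W=W);save('w8.png',im,1.2)
x,y,z=W[...,0],W[...,1],W[...,2]
def rect(m,n):
    m=cv2.morphologyEx(m.astype(np.uint8),cv2.MORPH_OPEN,np.ones((3,3)))>0
    q=W[m];r=cv2.minAreaRect(q[:,:2].astype(np.float32));print(n,m.sum(),np.round(r[0],1),np.round(r[1],1),round(r[2],1),'z',np.median(q[:,2]).round(1))
d=np.hypot(x-536,y+220)
rect((d<32)&(abs(z-231)<7),'hubtop');rect((np.hypot(x-620,y+222)<30)&(z>250)&(z<280),'handletop')
m=(abs(y+221)<9)&(x>562)&(x<600)&(z>185)&(z<225);q=W[m];print('arm',np.median(q[:,2]),np.polyfit(q[:,0],q[:,2],1))
E
python3 look2.py
```

```text
t 14.6 pos [ 538.5 -219.8  372.9] yaw -1.27 F [ 0.85  0.11 -0.29] T [ 0.   -0.02  0.03] open 70.0 q [ 0.74  0.33 -0.51  1.64  0.17  1.22 -1.39]
MOVE t [8.24 0.01 5.27] w [-0.07  0.15  0.03]
hubtop 2949 [ 536.2 -219.9] [34.1 39.4] 88.7 z 231.6
handletop 1771 [ 620.3 -221.6] [23.2 23. ] 46.5 z 262.8
arm 199.77603874838874 [4.92756628e-03 1.96912598e+02]
```

View pics/w8.png

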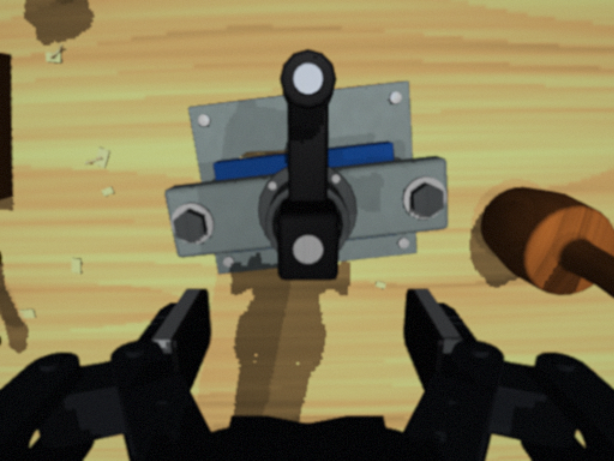

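The picture shows the crank level on the hex, hub at (307,249) and handle at (307,77). Hub top reads 231.6 with the crosspiece reading 1.7 high, so it is fully home. Next I'll measure the platen gap to predict how far to wind.

Run:
```python
from h import *
a=np.load('w8.npz');im=a['im'].astype(int);W=a['W'];x,y,z=W[...,0],W[...,1],W[...,2]
b=(im[...,2]>im[...,0]*1.6)&(abs(x-540)<80)&(abs(y+220)<100)
b=cv2.erode(b.astype(np.uint8),np.ones((3,3)))>0
q=W[b];print(len(q),np.percentile(q[:,2],[5,25,50,75,95]).round(1))
p=(np.abs(z-139.5)<4)&(abs(y+220)<100)&(abs(x-536)<35);print('cross',np.median(z[p]))
ba=(z>12)&(z<24)&(abs(y+220)<90)&(abs(x-540)<100);print('base',np.median(z[ba]))
to(620.3,-221.7,292,-1.3)
```

```text
1536 [100.6 101.4 102.  102.5 103.2]
cross 139.70535081088735
base 19.830528674977245
t 14.65 pos [ 538.6 -219.8  373. ] yaw -1.26 F [-0.73  0.2   0.32] T [ 0.04 -0.05 -0.06] open 69.7 q [ 0.74  0.33 -0.51  1.64  0.17  1.22 -1.39]
MOVE t [8.19 0.02 8.09] w [-0.07  0.13  0.04]
```

Request:
{"name": "jog_arm", "arguments": {
  "steps": [
    {"tx": 4.1,"ty": 0.0,"tz": 0,"wx": 0,"wy": 0,"wz": 0,"claw": 7},
    {"tx": 8.2,"ty": 0,"tz": 0,"wx": 0,"wy": 0,"wz": 0,"claw": 7},
    {"tx": 8.2,"ty": 0,"tz": 0,"wx": 0,"wy": 0,"wz": 0,"claw": 7},
    {"tx": 8.2,"ty": 0,"tz": 3,"wx": 0,"wy": 0,"wz": 0,"claw": 7},
    {"tx": 8.2,"ty": 0,"tz": 3,"wx": 0,"wy": 0,"wz": 0,"claw": 7}
  ]
}}

```text
t: 15.15
position: [618.7, -221.3, 339.5]
tool_rot: [1.0, -0.011, -0.004, -0.001]
wrist_force: [-1.3, -0.5, -1.2]
opening: 70.5
```

Request:
{"name": "jog_arm", "arguments": {
  "steps": [
    {"tx": 0,"ty": 0.0,"tz": 0,"wx": 0,"wy": 0,"wz": 0,"claw": 7},
    {"tx": 0,"ty": 0.0,"tz": 0,"wx": 0,"wy": 0,"wz": 0,"claw": 7},
    {"tx": 0,"ty": 0.0,"tz": 0,"wx": 0,"wy": 0,"wz": 0,"claw": 7}
  ]
}}

```text
t: 15.45
position: [621.1, -222.1, 346.1]
tool_rot: [1.0, -0.011, 0.001, 0.0]
wrist_force: [0.3, 1.1, 0.0]
opening: 69.9
```

```bash
python3 -c "
from h import *
to(620.3,-221.7,292,-1.3)"
```

```text
t 15.45 pos [ 621.1 -222.1  346.1] yaw -1.3 F [0.26 1.06 0.  ] T [0.03 0.04 0.01] open 69.9 q [ 0.64  0.49 -0.49  1.48  0.24  1.23 -1.47]
MOVE t [-0.09 -0.04  5.41] w [ 0.05 -0.12  0.  ]
```

Request:
{"name": "jog_arm", "arguments": {
  "steps": [
    {"tx": -0.08,"ty": 0.0,"tz": 2,"wx": 0,"wy": 0,"wz": 0,"claw": 7},
    {"tx": -0.08,"ty": 0.0,"tz": 4,"wx": 0,"wy": 0,"wz": 0,"claw": 7},
    {"tx": -0.08,"ty": 0.0,"tz": 5.3,"wx": 0,"wy": 0,"wz": 0,"claw": 6},
    {"tx": -0.08,"ty": 0.0,"tz": 5.3,"wx": 0,"wy": 0,"wz": 0,"claw": 5},
    {"tx": -0.08,"ty": 0.0,"tz": 5.3,"wx": 0,"wy": 0,"wz": 0,"claw": 4}
  ],
  "newtons": 30
}}

```text
t: 15.95
position: [620.3, -221.9, 292.2]
tool_rot: [1.0, -0.011, 0.0, 0.0]
wrist_force: [0.6, 0.7, -0.2]
opening: 40.3
```

Request:
{"name": "jog_arm", "arguments": {
  "steps": [
    {"tx": 0,"ty": 0.0,"tz": 0,"wx": 0,"wy": 0,"wz": 0,"claw": 3},
    {"tx": 0,"ty": 0.0,"tz": 0,"wx": 0,"wy": 0,"wz": 0,"claw": 2},
    {"tx": 0,"ty": 0.0,"tz": 0,"wx": 0,"wy": 0,"wz": 0,"claw": 1.8},
    {"tx": 0,"ty": 0.0,"tz": 0,"wx": 0,"wy": 0,"wz": 0,"claw": 1.8}
  ]
}}

```text
t: 16.35
position: [620.9, -221.9, 292.7]
tool_rot: [1.0, -0.011, 0.001, 0.0]
wrist_force: [1.5, -0.1, 3.7]
opening: 23.2
```

```bash
python3 -c "
from h import *
to(620.3,-221.7,292,-1.3)"
```

```text
t 16.35 pos [ 620.9 -221.9  292.7] yaw -1.28 F [ 1.48 -0.14  3.7 ] T [-0.03 -0.21  0.04] open 23.2 q [ 0.64  0.54 -0.48  1.54  0.26  1.13 -1.49]
MOVE t [-0.06 -0.02  0.07] w [ 0.04 -0.15  0.02]
```

Request:
{"name": "jog_arm", "arguments": {
  "steps": [
    {"tx": -0.03,"ty": 0.74,"tz": 0,"wx": 0,"wy": 0,"wz": 0,"claw": 1.8},
    {"tx": -0.13,"ty": 1.48,"tz": 0,"wx": 0,"wy": 0,"wz": 0,"claw": 1.8},
    {"tx": -0.29,"ty": 2.2,"tz": 0,"wx": 0,"wy": 0,"wz": 0,"claw": 1.8},
    {"tx": -0.51,"ty": 2.91,"tz": 0,"wx": 0,"wy": 0,"wz": 0,"claw": 1.8},
    {"tx": -0.8,"ty": 3.59,"tz": 0,"wx": 0,"wy": 0,"wz": 0,"claw": 1.8}
  ]
}}

```text
t: 16.85
position: [612.3, -257.3, 292.5]
tool_rot: [1.0, -0.011, 0.001, -0.001]
wrist_force: [1.3, 3.3, 5.5]
opening: 23.3
```

```bash
cat > wind.py <<'E'
from h import *
import sys
s=telemetry.state();p=s['position'][:2]-[536,-220];F=s['wrist_force'];a=np.arctan2(p[1],p[0]);r=np.hypot(*p)
t=np.array([np.sin(a),-np.cos(a)]);n=np.array([np.cos(a),np.sin(a)])
print('t',round(s['t'],2),'crank angle',round(np.degrees(a),2),'r',round(r,2),'Ftan(resist)',round(-F[:2]@t,2),'Frad',round(F[:2]@n,2),'Fz',round(F[2],2),'pos',s['position'].round(1),'open',round(s['opening'],1),'v',np.abs(s['joint_velocities']).max().round(3))
a=np.array([float(v) for v in sys.argv[1:]])
if len(a): print('\n'.join(f'{q:.0f}: {8.5*(np.cos(np.radians(q))-np.cos(np.radians(a[0]))):.2f} {8.5*(np.sin(np.radians(q))-np.sin(np.radians(a[0]))):.2f}' for q in a[1:]))
E
python3 wind.py 25 31 37 43 49 55; python3 wind.py 55 61 67 73 79 85;python3 wind.py 85 91 97 103 109 115;python3 wind.py 115 121 127 133 139 145; python3 wind.py 145 150 155 160 165 170
```

```text
t 16.85 crank angle -26.04 r 84.91 Ftan(resist) 3.56 Frad -0.3 Fz 5.51 pos [ 612.3 -257.3  292.5] open 23.3 v 0.117
31: -0.42 0.79
37: -0.92 1.52
43: -1.49 2.20
49: -2.13 2.82
55: -2.83 3.37
t 16.85 crank angle -26.04 r 84.91 Ftan(resist) 3.56 Frad -0.3 Fz 5.51 pos [ 612.3 -257.3  292.5] open 23.3 v 0.117
61: -0.75 0.47
67: -1.55 0.86
73: -2.39 1.17
79: -3.25 1.38
85: -4.13 1.50
t 16.85 crank angle -26.04 r 84.91 Ftan(resist) 3.56 Frad -0.3 Fz 5.51 pos [ 612.3 -257.3  292.5] open 23.3 v 0.117
91: -0.89 0.03
97: -1.78 -0.03
103: -2.65 -0.19
109: -3.51 -0.43
115: -4.33 -0.76
t 16.85 crank angle -26.04 r 84.91 Ftan(resist) 3.56 Frad -0.3 Fz 5.51 pos [ 612.3 -257.3  292.5] open 23.3 v 0.117
121: -0.79 -0.42
127: -1.52 -0.92
133: -2.20 -1.49
139: -2.82 -2.13
145: -3.37 -2.83
t 16.85 crank angle -26.04 r 84.91 Ftan(resist) 3.56 Frad -0.3 Fz 5.51 pos [ 612.3 -257.3  292.5] open 23.3 v 0.117
150: -0.40 -0.63
155: -0.74 -1.28
160: -1.02 -1.97
165: -1.25 -2.68
170: -1.41 -3.40
```

Request:
{"name": "jog_arm", "arguments": {
  "steps": [
    {"tx": -0.42,"ty": 0.79,"tz": -0.02,"wx": 0,"wy": 0,"wz": 0,"claw": 1.8},
    {"tx": -0.92,"ty": 1.52,"tz": -0.04,"wx": 0,"wy": 0,"wz": 0,"claw": 1.8},
    {"tx": -1.49,"ty": 2.2,"tz": -0.04,"wx": 0,"wy": 0,"wz": 0,"claw": 1.8},
    {"tx": -2.13,"ty": 2.82,"tz": -0.04,"wx": 0,"wy": 0,"wz": 0,"claw": 1.8},
    {"tx": -2.83,"ty": 3.37,"tz": -0.04,"wx": 0,"wy": 0,"wz": 0,"claw": 1.8}
  ]
}}

```text
t: 17.35
position: [582.2, -291.3, 292.4]
tool_rot: [1.0, -0.011, 0.001, 0.0]
wrist_force: [3.0, 2.2, 5.2]
opening: 23.1
```

```bash
python3 wind.py
```

```text
t 17.35 crank angle -57.06 r 84.99 Ftan(resist) 3.73 Frad -0.22 Fz 5.22 pos [ 582.2 -291.3  292.4] open 23.1 v 0.14
```

Request:
{"name": "jog_arm", "arguments": {
  "steps": [
    {"tx": -0.75,"ty": 0.47,"tz": 0,"wx": 0,"wy": 0,"wz": 0,"claw": 1.8},
    {"tx": -1.55,"ty": 0.86,"tz": 0,"wx": 0,"wy": 0,"wz": 0,"claw": 1.8},
    {"tx": -2.39,"ty": 1.17,"tz": 0,"wx": 0,"wy": 0,"wz": 0,"claw": 1.8},
    {"tx": -3.25,"ty": 1.38,"tz": 0,"wx": 0,"wy": 0,"wz": 0,"claw": 1.8},
    {"tx": -4.13,"ty": 1.5,"tz": 0,"wx": 0,"wy": 0,"wz": 0,"claw": 1.8}
  ]
}}

```text
t: 17.85
position: [540.6, -305.2, 292.3]
tool_rot: [1.0, -0.011, 0.001, 0.0]
wrist_force: [3.5, 2.0, 4.8]
opening: 23.0
```

```bash
python3 wind.py
```

```text
t 17.85 crank angle -86.94 r 85.28 Ftan(resist) 3.56 Frad -1.78 Fz 4.76 pos [ 540.6 -305.2  292.3] open 23.0 v 0.193
```

Request:
{"name": "jog_arm", "arguments": {
  "steps": [
    {"tx": -0.89,"ty": 0.03,"tz": 0,"wx": 0,"wy": 0,"wz": 0,"claw": 1.8},
    {"tx": -1.78,"ty": -0.03,"tz": 0,"wx": 0,"wy": 0,"wz": 0,"claw": 1.8},
    {"tx": -2.65,"ty": -0.19,"tz": 0,"wx": 0,"wy": 0,"wz": 0,"claw": 1.8},
    {"tx": -3.51,"ty": -0.43,"tz": 0,"wx": 0,"wy": 0,"wz": 0,"claw": 1.8},
    {"tx": -4.33,"ty": -0.76,"tz": 0,"wx": 0,"wy": 0,"wz": 0,"claw": 1.8}
  ]
}}

```text
t: 18.35
position: [497.1, -296.4, 292.1]
tool_rot: [1.0, -0.011, 0.001, 0.0]
wrist_force: [4.7, 2.2, 5.1]
opening: 23.6
```

```bash
python3 wind.py
```

```text
t 18.35 crank angle -116.98 r 85.75 Ftan(resist) 3.22 Frad -4.08 Fz 5.09 pos [ 497.1 -296.4  292.1] open 23.6 v 0.219
```

Request:
{"name": "jog_arm", "arguments": {
  "steps": [
    {"tx": -0.79,"ty": -0.42,"tz": 0,"wx": 0,"wy": 0,"wz": 0,"claw": 1.8},
    {"tx": -1.52,"ty": -0.92,"tz": 0,"wx": 0,"wy": 0,"wz": 0,"claw": 1.8},
    {"tx": -2.2,"ty": -1.49,"tz": 0,"wx": 0,"wy": 0,"wz": 0,"claw": 1.8},
    {"tx": -2.82,"ty": -2.13,"tz": 0,"wx": 0,"wy": 0,"wz": 0,"claw": 1.8},
    {"tx": -3.37,"ty": -2.83,"tz": 0,"wx": 0,"wy": 0,"wz": 0,"claw": 1.8}
  ]
}}

```text
t: 18.85
position: [463.9, -267.1, 292.0]
tool_rot: [1.0, -0.011, 0.0, 0.0]
wrist_force: [5.5, -1.3, 4.9]
opening: 23.1
```

```bash
python3 wind.py 145 147 149 151 153 155;python3 wind.py 155 157 159 161 163 165;python3 wind.py 165 167 169 171 173 175;python3 wind.py 175 177 179 181 183 185;python3 wind.py 185 187 189 191 193 195;python3 wind.py 195 197 199 201 203 205;python3 wind.py 205 207 209 211 213 215
```

```text
t 18.85 crank angle -146.83 r 86.11 Ftan(resist) 4.06 Frad -3.89 Fz 4.94 pos [ 463.9 -267.1  292. ] open 23.1 v 0.19
147: -0.17 -0.25
149: -0.32 -0.50
151: -0.47 -0.75
153: -0.61 -1.02
155: -0.74 -1.28
t 18.85 crank angle -146.83 r 86.11 Ftan(resist) 4.06 Frad -3.89 Fz 4.94 pos [ 463.9 -267.1  292. ] open 23.1 v 0.19
157: -0.12 -0.27
159: -0.23 -0.55
161: -0.33 -0.82
163: -0.42 -1.11
165: -0.51 -1.39
t 18.85 crank angle -146.83 r 86.11 Ftan(resist) 4.06 Frad -3.89 Fz 4.94 pos [ 463.9 -267.1  292. ] open 23.1 v 0.19
167: -0.07 -0.29
169: -0.13 -0.58
171: -0.18 -0.87
173: -0.23 -1.16
175: -0.26 -1.46
t 18.85 crank angle -146.83 r 86.11 Ftan(resist) 4.06 Frad -3.89 Fz 4.94 pos [ 463.9 -267.1  292. ] open 23.1 v 0.19
177: -0.02 -0.30
179: -0.03 -0.59
181: -0.03 -0.89
183: -0.02 -1.19
185: 0.00 -1.48
t 18.85 crank angle -146.83 r 86.11 Ftan(resist) 4.06 Frad -3.89 Fz 4.94 pos [ 463.9 -267.1  292. ] open 23.1 v 0.19
187: 0.03 -0.30
189: 0.07 -0.59
191: 0.12 -0.88
193: 0.19 -1.17
195: 0.26 -1.46
t 18.85 crank angle -146.83 r 86.11 Ftan(resist) 4.06 Frad -3.89 Fz 4.94 pos [ 463.9 -267.1  292. ] open 23.1 v 0.19
197: 0.08 -0.29
199: 0.17 -0.57
201: 0.27 -0.85
203: 0.39 -1.12
205: 0.51 -1.39
t 18.85 crank angle -146.83 r 86.11 Ftan(resist) 4.06 Frad -3.89 Fz 4.94 pos [ 463.9 -267.1  292. ] open 23.1 v 0.19
207: 0.13 -0.27
209: 0.27 -0.53
211: 0.42 -0.79
213: 0.57 -1.04
215: 0.74 -1.28
```

Request:
{"name": "jog_arm", "arguments": {
  "steps": [
    {"tx": -0.15,"ty": -0.25,"tz": 0,"wx": 0,"wy": 0,"wz": 0,"claw": 1.8},
    {"tx": -0.28,"ty": -0.5,"tz": 0,"wx": 0,"wy": 0,"wz": 0,"claw": 1.8},
    {"tx": -0.4,"ty": -0.75,"tz": 0,"wx": 0,"wy": 0,"wz": 0,"claw": 1.8},
    {"tx": -0.53,"ty": -1.02,"tz": 0,"wx": 0,"wy": 0,"wz": 0,"claw": 1.8},
    {"tx": -0.66,"ty": -1.28,"tz": 0,"wx": 0,"wy": 0,"wz": 0,"claw": 1.8}
  ]
}}

```text
t: 19.35
position: [457.3, -254.8, 292.0]
tool_rot: [1.0, -0.012, -0.0, 0.001]
wrist_force: [2.9, -2.3, 6.1]
opening: 23.2
```

```bash
python3 wind.py
```

```text
t 19.35 crank angle -156.1 r 86.03 Ftan(resist) 3.27 Frad -1.78 Fz 6.14 pos [ 457.3 -254.8  292. ] open 23.2 v 0.055
```

Request:
{"name": "jog_arm", "arguments": {
  "steps": [
    {"tx": -0.12,"ty": -0.27,"tz": 0,"wx": 0,"wy": 0,"wz": 0,"claw": 1.8},
    {"tx": -0.23,"ty": -0.55,"tz": 0,"wx": 0,"wy": 0,"wz": 0,"claw": 1.8},
    {"tx": -0.33,"ty": -0.82,"tz": 0,"wx": 0,"wy": 0,"wz": 0,"claw": 1.8},
    {"tx": -0.42,"ty": -1.11,"tz": 0,"wx": 0,"wy": 0,"wz": 0,"claw": 1.8},
    {"tx": -0.51,"ty": -1.39,"tz": 0,"wx": 0,"wy": 0,"wz": 0,"claw": 1.8}
  ]
}}

```text
t: 19.85
position: [452.5, -241.0, 292.0]
tool_rot: [1.0, -0.012, -0.0, 0.001]
wrist_force: [3.1, -3.4, 5.9]
opening: 23.4
```

```bash
python3 wind.py
```

```text
t 19.85 crank angle -165.86 r 86.12 Ftan(resist) 4.08 Frad -2.17 Fz 5.88 pos [ 452.5 -241.   292. ] open 23.4 v 0.045
```

Request:
{"name": "jog_arm", "arguments": {
  "steps": [
    {"tx": -0.07,"ty": -0.29,"tz": 0,"wx": 0,"wy": 0,"wz": 0,"claw": 1.8},
    {"tx": -0.13,"ty": -0.58,"tz": 0,"wx": 0,"wy": 0,"wz": 0,"claw": 1.8},
    {"tx": -0.18,"ty": -0.87,"tz": 0,"wx": 0,"wy": 0,"wz": 0,"claw": 1.8},
    {"tx": -0.23,"ty": -1.16,"tz": 0,"wx": 0,"wy": 0,"wz": 0,"claw": 1.8},
    {"tx": -0.26,"ty": -1.46,"tz": 0,"wx": 0,"wy": 0,"wz": 0,"claw": 1.8}
  ]
}}

```text
t: 20.35
position: [450.1, -226.6, 292.0]
tool_rot: [1.0, -0.012, -0.001, 0.001]
wrist_force: [2.0, -4.3, 5.8]
opening: 23.3
```

```bash
python3 wind.py
```

```text
t 20.35 crank angle -175.6 r 86.2 Ftan(resist) 4.42 Frad -1.64 Fz 5.83 pos [ 450.1 -226.6  292. ] open 23.3 v 0.046
```

Request:
{"name": "jog_arm", "arguments": {
  "steps": [
    {"tx": -0.02,"ty": -0.3,"tz": 0,"wx": 0,"wy": 0,"wz": 0,"claw": 1.8},
    {"tx": -0.03,"ty": -0.59,"tz": 0,"wx": 0,"wy": 0,"wz": 0,"claw": 1.8}
  ]
}}

```text
t: 20.55
position: [449.8, -220.8, 292.0]
tool_rot: [1.0, -0.012, -0.001, 0.001]
wrist_force: [1.4, -3.0, 5.8]
opening: 23.2
```

```bash
python3 wind.py
```

```text
t 20.55 crank angle -179.48 r 86.19 Ftan(resist) 3.04 Frad -1.38 Fz 5.84 pos [ 449.8 -220.8  292. ] open 23.2 v 0.046
```

Request:
{"name": "jog_arm", "arguments": {
  "steps": [
    {"tx": 0,"ty": -0.3,"tz": 0,"wx": 0,"wy": 0,"wz": 0,"claw": 1.8},
    {"tx": 0.02,"ty": -0.6,"tz": 0,"wx": 0,"wy": 0,"wz": 0,"claw": 1.8},
    {"tx": 0.04,"ty": -0.89,"tz": 0,"wx": 0,"wy": 0,"wz": 0,"claw": 1.8}
  ]
}}

```text
t: 20.85
position: [450.2, -212.0, 291.9]
tool_rot: [1.0, -0.012, -0.001, 0.001]
wrist_force: [-0.0, -2.7, 6.5]
opening: 23.3
```

```bash
python3 wind.py
```

```text
t 20.85 crank angle 174.67 r 86.17 Ftan(resist) 2.73 Frad -0.23 Fz 6.55 pos [ 450.2 -212.   291.9] open 23.3 v 0.052
```

Request:
{"name": "jog_arm", "arguments": {
  "steps": [
    {"tx": 0.03,"ty": -0.3,"tz": 0,"wx": 0,"wy": 0,"wz": 0,"claw": 1.8},
    {"tx": 0.07,"ty": -0.59,"tz": 0,"wx": 0,"wy": 0,"wz": 0,"claw": 1.8}
  ]
}}

```text
t: 21.05
position: [450.9, -206.3, 291.9]
tool_rot: [1.0, -0.012, -0.001, 0.001]
wrist_force: [0.1, -3.5, 8.6]
opening: 23.3
```

```bash
python3 wind.py
```

```text
t 21.05 crank angle 170.85 r 86.18 Ftan(resist) 3.46 Frad -0.68 Fz 8.6 pos [ 450.9 -206.3  291.9] open 23.3 v 0.056
```

Request:
{"name": "jog_arm", "arguments": {
  "steps": [
    {"tx": 0.05,"ty": -0.29,"tz": 0,"wx": 0,"wy": 0,"wz": 0,"claw": 1.8},
    {"tx": 0.12,"ty": -0.58,"tz": 0,"wx": 0,"wy": 0,"wz": 0,"claw": 1.8}
  ]
}}

```text
t: 21.25
position: [452.0, -200.8, 291.9]
tool_rot: [1.0, -0.012, -0.001, 0.002]
wrist_force: [-0.1, -4.5, 8.2]
opening: 23.2
```

```bash
python3 wind.py
```

```text
t 21.25 crank angle 167.14 r 86.19 Ftan(resist) 4.45 Frad -0.91 Fz 8.24 pos [ 452.  -200.8  291.9] open 23.2 v 0.061
```

Request:
{"name": "jog_arm", "arguments": {
  "steps": [
    {"tx": 0.07,"ty": -0.29,"tz": 0,"wx": 0,"wy": 0,"wz": 0,"claw": 1.8},
    {"tx": 0.15,"ty": -0.58,"tz": 0,"wx": 0,"wy": 0,"wz": 0,"claw": 1.8}
  ]
}}

```text
t: 21.45
position: [453.4, -195.3, 291.9]
tool_rot: [1.0, -0.012, -0.001, 0.002]
wrist_force: [-0.6, -5.1, 7.9]
opening: 22.8
```

```bash
python3 wind.py
```

```text
t 21.45 crank angle 163.36 r 86.17 Ftan(resist) 5.0 Frad -0.91 Fz 7.9 pos [ 453.4 -195.3  291.9] open 22.8 v 0.062
```

Request:
{"name": "jog_arm", "arguments": {
  "steps": [
    {"tx": 0.09,"ty": -0.28,"tz": 0,"wx": 0,"wy": 0,"wz": 0,"claw": 1.8},
    {"tx": 0.19,"ty": -0.56,"tz": 0,"wx": 0,"wy": 0,"wz": 0,"claw": 1.8}
  ]
}}

```text
t: 21.65
position: [455.2, -190.0, 291.9]
tool_rot: [1.0, -0.012, -0.002, 0.002]
wrist_force: [-1.1, -5.7, 8.8]
opening: 23.1
```

```bash
python3 wind.py
```

```text
t 21.65 crank angle 159.63 r 86.18 Ftan(resist) 5.71 Frad -0.94 Fz 8.77 pos [ 455.2 -190.   291.9] open 23.1 v 0.065
```

Force is rising at the expected 0.17 N/deg, with contact fitted near 172°. The load is now about 55 N, so I'll go a further ~4° to reach about 75 N.

Request:
{"name": "jog_arm", "arguments": {
  "steps": [
    {"tx": 0.11,"ty": -0.27,"tz": 0,"wx": 0,"wy": 0,"wz": 0,"claw": 1.8}
  ]
}}

```text
t: 21.75
position: [456.2, -187.4, 291.9]
tool_rot: [1.0, -0.012, -0.002, 0.002]
wrist_force: [-2.4, -5.8, 9.7]
opening: 23.2
```

```bash
python3 wind.py
```

```text
t 21.75 crank angle 157.75 r 86.18 Ftan(resist) 6.28 Frad -0.0 Fz 9.66 pos [ 456.2 -187.4  291.9] open 23.2 v 0.064
```

Request:
{"name": "jog_arm", "arguments": {
  "steps": [
    {"tx": 0.05,"ty": -0.13,"tz": 0,"wx": 0,"wy": 0,"wz": 0,"claw": 1.8}
  ]
}}

```text
t: 21.85
position: [456.8, -186.0, 291.8]
tool_rot: [1.0, -0.012, -0.002, 0.002]
wrist_force: [-2.4, -5.4, 8.6]
opening: 22.9
```

```bash
python3 wind.py
```

```text
t 21.85 crank angle 156.77 r 86.21 Ftan(resist) 5.92 Frad 0.03 Fz 8.61 pos [ 456.8 -186.   291.8] open 22.9 v 0.028
```

Request:
{"name": "jog_arm", "arguments": {
  "steps": [
    {"tx": 0,"ty": 0,"tz": 0,"wx": 0,"wy": 0,"wz": 0,"claw": 1.8},
    {"tx": 0,"ty": 0,"tz": 0,"wx": 0,"wy": 0,"wz": 0,"claw": 1.8}
  ]
}}

```text
t: 22.05
position: [456.8, -185.9, 291.8]
tool_rot: [1.0, -0.012, -0.002, 0.002]
wrist_force: [-2.1, -4.5, 9.5]
opening: 23.1
```

```bash
python3 wind.py
```

```text
t 22.05 crank angle 156.73 r 86.2 Ftan(resist) 4.99 Frad 0.15 Fz 9.52 pos [ 456.8 -185.9  291.8] open 23.1 v 0.001
```

Request:
{"name": "jog_arm", "arguments": {
  "steps": [
    {"tx": 0.06,"ty": -0.13,"tz": 0,"wx": 0,"wy": 0,"wz": 0,"claw": 1.8},
    {"tx": 0.12,"ty": -0.26,"tz": 0,"wx": 0,"wy": 0,"wz": 0,"claw": 1.8}
  ]
}}

```text
t: 22.25
position: [457.8, -183.8, 291.8]
tool_rot: [1.0, -0.012, -0.002, 0.002]
wrist_force: [-2.7, -6.2, 9.5]
opening: 23.8
```

```bash
python3 wind.py
```

```text
t 22.25 crank angle 155.15 r 86.16 Ftan(resist) 6.74 Frad -0.12 Fz 9.51 pos [ 457.8 -183.8  291.8] open 23.8 v 0.033
```

Request:
{"name": "jog_arm", "arguments": {
  "steps": [
    {"tx": 0,"ty": 0,"tz": 0,"wx": 0,"wy": 0,"wz": 0,"claw": 1.8},
    {"tx": 0,"ty": 0,"tz": 0,"wx": 0,"wy": 0,"wz": 0,"claw": 1.8}
  ]
}}

```text
t: 22.45
position: [457.9, -183.6, 291.8]
tool_rot: [1.0, -0.012, -0.002, 0.002]
wrist_force: [-1.6, -5.5, 10.8]
opening: 23.0
```

```bash
python3 wind.py
```

```text
t 22.45 crank angle 155.0 r 86.22 Ftan(resist) 5.65 Frad -0.89 Fz 10.81 pos [ 457.9 -183.6  291.8] open 23.0 v 0.002
```

In motion it reads 6.74 N, which is firm, with about 17° past contact (≈75 N). Release and rise straight up.

Request:
{"name": "jog_arm", "arguments": {
  "steps": [
    {"tx": 0,"ty": 0,"tz": 0,"wx": 0,"wy": 0,"wz": 0,"claw": 3},
    {"tx": 0,"ty": 0,"tz": 0,"wx": 0,"wy": 0,"wz": 0,"claw": 4.5},
    {"tx": 0,"ty": 0,"tz": 0,"wx": 0,"wy": 0,"wz": 0,"claw": 6},
    {"tx": 0,"ty": 0,"tz": 0,"wx": 0,"wy": 0,"wz": 0,"claw": 6}
  ]
}}

```text
t: 22.85
position: [459.4, -180.6, 291.1]
tool_rot: [1.0, -0.011, -0.001, -0.001]
wrist_force: [0.4, 0.2, 0.5]
opening: 60.3
```

Request:
{"name": "jog_arm", "arguments": {
  "steps": [
    {"tx": 0,"ty": 0,"tz": -2,"wx": 0,"wy": 0,"wz": 0,"claw": 6},
    {"tx": 0,"ty": 0,"tz": -5,"wx": 0,"wy": 0,"wz": 0,"claw": 6},
    {"tx": 0,"ty": 0,"tz": -8,"wx": 0,"wy": 0,"wz": 0,"claw": 6},
    {"tx": 0,"ty": 0,"tz": -11,"wx": 0,"wy": 0,"wz": 0,"claw": 6},
    {"tx": 0,"ty": 0,"tz": -14,"wx": 0,"wy": 0,"wz": 0,"claw": 6}
  ]
}}

```text
t: 23.35
position: [459.8, -180.6, 432.6]
tool_rot: [1.0, -0.011, -0.001, -0.0]
wrist_force: [0.4, -1.1, -0.1]
opening: 60.0
```

Request:
{"name": "jog_arm", "arguments": {
  "steps": [
    {"tx": 0,"ty": -3,"tz": 0,"wx": 0,"wy": 0,"wz": 0,"claw": 6},
    {"tx": 0,"ty": -7,"tz": 0,"wx": 0,"wy": 0,"wz": 0,"claw": 6},
    {"tx": 0,"ty": -11,"tz": 0,"wx": 0,"wy": 0,"wz": 0,"claw": 6},
    {"tx": 0,"ty": -15,"tz": 0,"wx": 0,"wy": 0,"wz": 0,"claw": 6},
    {"tx": 0,"ty": -18,"tz": 0,"wx": 0,"wy": 0,"wz": 0,"claw": 6}
  ]
}}

```text
t: 23.85
position: [463.5, 1.8, 431.7]
tool_rot: [1.0, -0.01, -0.0, -0.0]
wrist_force: [-0.4, -1.1, 0.2]
opening: 59.6
```

Run:
```python
from h import *
to(0,0,0,0)
im,W=cloud('scene');np.savez('s9.npz',W=W,im=im)
imt,Wt=cloud('top')
save('end.png',np.hstack([cv2.resize(im[70:290,150:350],(400,440)),cv2.resize(imt[110:260,200:420],(400,273+167))]))
x,y,z=Wt[...,0],Wt[...,1],Wt[...,2]
m=(np.hypot(x-536,y+218)<30)&(z>200);print('hub top z',np.median(z[m]),m.sum())
m=(np.hypot(x-459,y+184)<22)&(z>200);print('handle',W.shape,np.median(Wt[m],0))
W0=np.load('scene0.npz')['W'];
for n,c in(('figure',(748,19)),('mallet',(484,-440))):
    f=lambda A:np.median(A.reshape(-1,3)[(np.hypot(A[...,0]-c[0],A[...,1]-c[1])<60).ravel()&(A[...,2]>40).ravel()],0).round(1)
    print(n,f(W0),f(W))
```

```text
t 23.85 pos [463.5   1.8 431.7] yaw -1.13 F [-0.36 -1.07  0.17] T [-0.02 -0.03  0.02] open 59.6 q [ 0.64  0.05 -0.72  1.82  0.04  1.29 -1.68]
MOVE t [-46.31   1.11  43.2 ] w [-0.01  0.04 -1.13]
hub top z 229.48066698008415 160
handle (384, 512, 3) [ 456.81291138 -181.090513    257.58685008]
figure [765.2  34.6 126.6] [765.2  35.  127. ]
mallet [ 493.6 -434.6  106.1] [ 493.9 -434.6  106. ]
```

View pics/end.png

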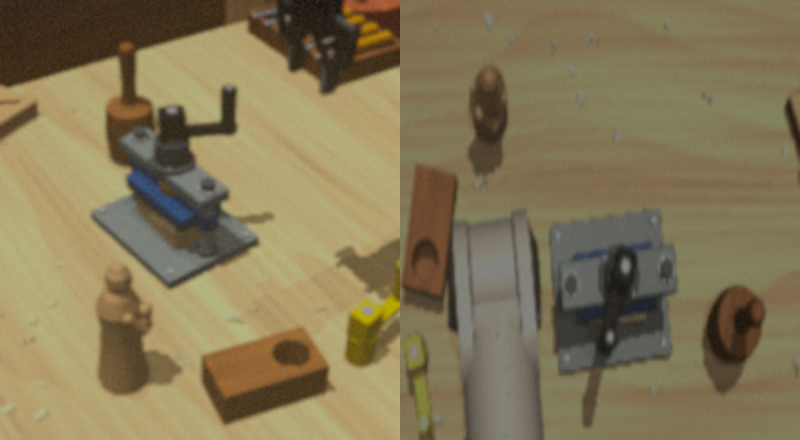

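The final picture shows the crank standing on the hex (hub at (620,260) in the right half, handle at (608,338)). The platen is down on the blank, and the figure and mallet are where they were. I'll let the arm settle and hand in.

Request:
{"name": "jog_arm", "arguments": {
  "steps": [
    {"tx": 0,"ty": 0,"tz": 0,"wx": 0,"wy": 0,"wz": 0,"claw": 6},
    {"tx": 0,"ty": 0,"tz": 0,"wx": 0,"wy": 0,"wz": 0,"claw": 6},
    {"tx": 0,"ty": 0,"tz": 0,"wx": 0,"wy": 0,"wz": 0,"claw": 6}
  ]
}}

```text
t: 24.25
position: [464.2, -2.5, 431.5]
tool_rot: [1.0, -0.012, -0.0, -0.0]
wrist_force: [-0.5, 0.1, -0.5]
opening: 60.0
```

```bash
python3 -c "
from h import *
print(job.close_job())"
```

```text
the job is handed in; nothing more can be done
None
```

The crank is fully home on the hex, the platen is wound down firmly on the blank, and the job was handed in at about 24 s of the 72 s allowed.

- **Fitting:** I lifted the crank from its rest and turned it to match the hex angle seen by the wrist camera. The first try touched the guard rim, about 33 N at the wrist, because the crank sat about 5.6° tilted in the grip. I backed off, levelled it and refitted it. It then slid on with no contact force until it met the shoulder, at about 9 N.
- **Winding:** I turned the handle about 204° clockwise. It took about 3.6 N sideways while free, and the force rose at the expected rate after contact. The last reading in motion was 6.7 N, some 17° past contact, which puts about 75 N on the blank. Single readings scatter by about 0.5 N.
- **Last checks:** The hub top reads 229.5 mm against the 230 mm expected when home. The figure and mallet are unmoved to within 0.5 mm, and the gripper is clear with no force on it. The blank looks in place, though mostly hidden under the platen. I did not measure the gouges at the end, but the arm never went near them.
- **Disagreement:** The cameras differed by 2–3 mm on where the spindle axis lies. I used the wrist camera's value, and the fit confirmed it.

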